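# Make up two sampling kits at the lab bench

### The job

Make up two sampling kits: the small jar and the white block of tubes go in the rectangular tray, the big jar and the aluminium tube carrier in the round tray, one thing to each compartment, standing upright and flat on the tray's floor. The carrier is held in the jig: flip the toggle clamp arm up past upright first, then lift the carrier out, and leave the clamp open. Never let any of the four tip over.

Things in the scene. Friction and masses are not known exactly. Their poses are not given: they have to be found in the camera images.
- big_jar_mid (a point): Big specimen jar, loose: brown glass-like round body with a white screw lid of the same diameter, 60 mm diameter, 62 mm tall, about 120 g. Point at its centre, half-way up (31 mm above its foot); z up.
- small_jar_mid (a point): Small specimen jar, loose: same make as the big one, 36 mm diameter, 46 mm tall, about 50 g. Point at its centre, half-way up (23 mm above its foot); z up.
- tube_block_mid (a point): White rigid block, loose, 66 mm (its x) by 44 mm (its y), 28 mm high, with six fixed capped tubes (3 by 2) standing inside its outline, up to 60 mm above its foot; about 100 g, one rigid piece. Grip it across the 44 mm by the sides of the block. Point at its centre, half-way up the whole (30 mm above its foot); z up.
- carrier_mid (a point): Aluminium tube carrier, loose: block 66 (its x) by 44 (its y) by 20 mm thick, eight dark holes on top, 140 g. At the start it lies under the clamp's pad on the jig's plinth, whose top is 24 mm above the table and only 32 mm wide along y, so the 44 mm width can be gripped (jig base: 62 mm wide, 8 mm high). Its x is parallel to the hinge's. Point at its centre, 10 mm above its underside; z up.
- tray_rect: Rectangular steel kit tray, fixed to the table, 204 mm (its x) by 104 mm (its y), 10 mm high, walls 4 mm, floor 3 mm thick. A 4 mm divider, as high as the walls, across the middle (x = 0, along y) makes two compartments, 96 by 96 mm, centred at x = +50 and -50 mm. Origin at the centre of its underside, on the table.
- tray_round: Round steel kit tray, fixed to the table, 210 mm outer diameter, 10 mm high, wall 4 mm, floor 3 mm thick. A 4 mm divider, as high as the wall, along the diameter x = 0 (along its y) makes two half-round compartments; a good place in each is x = +48 or -48 mm, y = 0. Origin at the centre of its underside, on the table.
- clamp (a joint): Hinge of the jig's toggle clamp arm, rad: 0 is shut (arm level, pad on the carrier), 1.57 upright, stop at 2.0 (leaning back, away from the carrier). Stiff by friction (0.13 N m, about 1 to 2 N at the grip): it stays where it is left.
- clamp_hinge (a point): Centre of the hinge pin (along this frame's y), 62 mm above the table, fixed to the jig. At joint q the grip is at (-118 cos q, 0, 118 sin q) mm in this frame: its end rises in an arc from -x towards +x. The carrier starts with its centre 68 mm off along -x. The arm is 14 mm wide and 10 mm thick; the cheeks at the hinge, 33 mm over all along y, reach 72 mm above the table.
- clamp_grip (a point): Centre of the black rubber grip at the free end of the clamp arm: a cross roller, 18 mm diameter and 26 mm long along the hinge's y, fixed to the arm. It can be pinched from above by its two ends and led round the arc, turning between the fingers. At the start it is 62 mm above the table, beyond the carrier's end.
Mind the look-alikes: they are no part of the job. What is shaped like the part that bears big_jar_mid but red or yellow is not meant.

How it is judged (in metres and radians):
On the way, in this order (a step that is already met when the one before it is completed fails the run):
1. the clamp arm is flipped up past upright with the carrier still in the jig (value of joint clamp above 1.65 rad and distance of carrier_mid from where it was at the start of the episode below 0.02 m), for 0.2 s.
2. the carrier is lifted out of the jig (height (world z) of carrier_mid above 0.06 m), for 0.1 s.
At the end, for the whole second after the job is handed in: Small jar and tube block in the rectangular tray, big jar and carrier in the round one, one per compartment, flat on the floor (4 mm, 0.1 rad), centres 18 to 82 mm from the divider line and within 45 (round: 75) mm of mid-tray along it; all at rest; clamp arm past upright (over 1.65 rad) (((x of small_jar_mid in the frame of tray_rect between 0.018 and 0.082 m and y of small_jar_mid in the frame of tray_rect between -0.045 and 0.045 m and x of tube_block_mid in the frame of tray_rect between -0.082 and -0.018 m and y of tube_block_mid in the frame of tray_rect between -0.045 and 0.045 m) or (x of small_jar_mid in the frame of tray_rect between -0.082 and -0.018 m and y of small_jar_mid in the frame of tray_rect between -0.045 and 0.045 m and x of tube_block_mid in the frame of tray_rect between 0.018 and 0.082 m and y of tube_block_mid in the frame of tray_rect between -0.045 and 0.045 m)) and ((x of big_jar_mid in the frame of tray_round between 0.018 and 0.082 m and y of big_jar_mid in the frame of tray_round between -0.075 and 0.075 m and x of carrier_mid in the frame of tray_round between -0.082 and -0.018 m and y of carrier_mid in the frame of tray_round between -0.075 and 0.075 m) or (x of big_jar_mid in the frame of tray_round between -0.082 and -0.018 m and y of big_jar_mid in the frame of tray_round between -0.075 and 0.075 m and x of carrier_mid in the frame of tray_round between 0.018 and 0.082 m and y of carrier_mid in the frame of tray_round between -0.075 and 0.075 m)) and height (world z) of big_jar_mid between 0.03 and 0.038 m and angle between each of big_jar_mid, small_jar_mid, tube_block_mid, carrier_mid's own z axis and vertical below 0.1 rad and linear speed of each of big_jar, small_jar, tube_block, carrier below 0.02 m/s and angular speed of each of big_jar, small_jar, tube_block, carrier below 0.3 rad/s and height (world z) of small_jar_mid between 0.022 and 0.03 m and height (world z) of tube_block_mid between 0.029 and 0.037 m and height (world z) of carrier_mid between 0.009 and 0.017 m and value of joint clamp above 1.65 rad and velocity of joint clamp between -0.3 and 0.3 rad/s); the robot touches nothing.
It fails at once if a jar, the tube block or the carrier is tipped over (more than 0.8 rad) (angle between any of big_jar_mid, small_jar_mid, tube_block_mid, carrier_mid's own z axis and vertical above 0.8 rad).
It also fails if it takes over 131 s, if anything falls off the work surface, if the arm or the gripper's body presses on something with over 40 N, if the wrist force passes 120 N, or if a joint passes its speed limit or range.

### The arm

A 6-joint arm with a two-finger parallel gripper is mounted at the origin on the work surface. World frame = base frame: x ahead of the robot, y to its left, z up, the work surface at z = 0. Lengths are in mm, angles in rad, forces in N, time in s.
With the tool pointing down it reaches from about 275 to 1000 mm from the base axis. Payload 8.4 kg.
Tool frame: the origin (TCP) lies midway between the tips of the shut fingers; the grasp point (between the pads) lies 19 mm behind it; z points along the fingers, y is the direction in which the jaws open and shut (so a half turn about z gives the same grasp; the last joint's range is limited). The gripper opens to 85 mm and grips with 20 to 120 N. Pads are 22 mm wide; open, the fingers measure 114 mm over their backs; the gripper's body (76 mm by 85 mm) begins 54 mm behind the grasp point. The pads swing forward as they close: fully open they stand 13 mm farther back than shut.
Start: joints at [-1.341, 0.353, 1.633, -0, 1.155, -0.002], TCP at [143.579, -608.287, 231.281] pointing down, gripper open.
Joint ranges: [-2.63, 2.63], [-0.92, 2.1], [0.06, 2.66], [-1.3, 4.44], [0, 2.69], [-3.02, 3.02]. Speed limits (rad/s): [2.22, 2.22, 2.79, 3.14, 3.14, 3.14].

### API

Orientations are given as [roll, pitch, yaw] about the fixed x, y, z axes, in that order (R = Rz(yaw) Ry(pitch) Rx(roll)).
In Python, from rig import r gives the robot as it stands.
- The arm moves only by the tool play_rows, never from a script. Its argument "moves" is a list of rows, each a list of 3 entries, a list of its own where there are three numbers: the turn, a rotation vector about the tool's x, y, z in degrees, then the shift along the tool's x, y, z in mm, then the opening, from 0 (shut) to 1 (fully open). A call has 1 to 20 rows; each row is the pose to reach, as a shift and turn from the pose measured when the call began, along the tool's axes at that moment; what a row does not reach only later rows make up. A row lasts 1/10 s, in which the tool goes at most 50 mm and 8.59 degrees, less where a joint would pass 70% of its speed; a pose out of reach is approached as far as the arm can. A call with a gripper value outside its range is refused whole. The fingers move at their own pace and stop on an object; "newtons" is the grip in N (left out, the last holds). Time passes only in rows, so rows that repeat a pose let the fingers close. It gives the time, the measured TCP pose, the force and the opening at its end, in the units of the state.
- r.sense(): the state, without advancing time (a new reading comes with each control period).
- r.grab_frame(name): name is "scene" or "top" or "wrist"; returns a dict with "color" (400x640x3 uint8, red, green, blue), "K" (3x3 intrinsics, pixels), "k1" (the pictures are not rectified: a ray, as slopes to the right and down, at radius r is drawn at 1 + k1 r^2 times it, then the intrinsics apply), "rvec" (rotation vector, rad) and "tvec" (3), from world to camera coordinates, as OpenCV has them; the wrist camera has in their place "T_tool_cam" (4x4, takes a point from camera to tool coordinates, whose origin is the TCP and whose axes are the flange's). Camera axes: x right, y down, z forward; pixel columns grow to the right and rows downward; lengths in mm; the calibration is good to about 2 mm. A picture is of the moment at which its call begins: read the wrist's pose just before it. There is no depth.
- r.sign_off(): hands the job in, once; it reports no verdict.
Trained networks look in a picture, given as the dict that the camera call returned (one of the last four; its "shot" number tells which), for a name from the list of things; names that differ only in an ending like _2 or _b are one class to them, and where a whole thing is asked for, a point or a joint stands for the part that bears it (a point fixed in the world has none). Each returns a list of dicts, best first, with "conf" (0 to 1); they miss things now and then, are a little off and sometimes report something else, mostly with a low value. They report only what shows in the picture. A call takes as long as a camera call. They do not tell look-alikes from the thing itself.
- r.silhouettes(picture, name): "mask" (400x640 bool, what is visible of it) and "location" ([column, row] in pixels, amid what is visible of it).
The state is a dict: "clock": time; "qpos": joint angles; "qvel": joint speeds; "joint_efforts": joint torques, N m; "eef_pos": TCP position; "tcp_rot": TCP orientation; "contact_force": force on the tool from outside, world axes, zero at the start; "wrist_torque": the same for the moment, N m; "opening": opening from 0.0 (shut) to 1.0 (fully open).
Only numpy, scipy, OpenCV 4.12 (cv2) and the standard library are available. Lean on these libraries where they do the work, as an engineer would, in place of code of your own. Each camera call takes 0.05 s, during which the arm holds its last target.

## Working session

There is one attempt and no reset: what is moved stays moved. The work goes in short steps, Python scripts to look and compute and a tool call to move; the robot and the scene stay as the last step left them, time stands still between calls to the robot, and variables do not carry over. Pictures are saved under pics/ and viewed, and the job is handed in when it is done.

Besides the shell and the picture viewer there is one more tool, called after "Call:" as a command line: name --argument value ..., lists and objects as JSON in quotes. play_rows: Moves the arm, as the interface text tells. Its arguments: {"type":"object","properties":{"moves":{"type":"array"},"newtons":{"type":"number"}},"required":["moves"]}

```bash
ls; mkdir -p pics
python3 - <<'E'
from rig import r
import cv2,pickle
print(r.sense())
for n in ("scene","top","wrist"):
    f=r.grab_frame(n)
    cv2.imwrite(f"pics/{n}0.png",f["color"][:,:,::-1])
    pickle.dump(f,open(f"{n}0.pkl","wb"))
    print(n,{k:v for k,v in f.items() if k!="color"})
E
```

```text
pics
{'clock': 0.0, 'qpos': array([-1.34138990e+00,  3.53633048e-01,  1.63414658e+00,  8.89647070e-06,
        1.15518202e+00, -2.40202009e-03]), 'qvel': array([-1.71573166e-03, -9.28872376e-04,  8.85090917e-04, -7.92020572e-04,
        6.85292927e-05, -8.15143212e-05]), 'joint_efforts': array([ 3.18549592e-04, -6.05253983e+01, -3.42062545e+01, -5.19969706e-05,
        9.11536772e-03,  5.64763383e-06]), 'eef_pos': array([ 143.4793703 , -607.8184719 ,  230.56578087]), 'tcp_rot': array([-3.14022369e+00, -1.14224864e-05,  2.31804844e-01]), 'contact_force': array([-0.39761685,  0.49010496,  1.14081552]), 'wrist_torque': array([-0.00025587,  0.00292339,  0.02936783]), 'opening': 1.0006743496025816}
scene {'K': array([[363.49814721,   0.        , 319.44744826],
       [  0.        , 363.49814721, 200.36756797],
       [  0.        ,   0.        ,   1.        ]]), 'k1': -0.07596626254114547, 'rvec': array([ 2.38037866,  0.67768311, -0.22182805]), 'tvec': array([-458.11924131, -150.06018194,  966.6648204 ]), 'shot': 1}
top {'K': array([[373.92029706,   0.        , 313.04158655],
       [  0.        , 373.92029706, 196.85232691],
       [  0.        ,   0.        ,   1.        ]]), 'k1': -0.09009469194657159, 'rvec': array([ 2.14235421, -2.09622132,  0.1504609 ]), 'tvec': array([  5.60860158, 499.32059586, 781.22691544]), 'shot': 2}
wrist {'K': array([[316.80128212,   0.        , 316.01628597],
       [  0.        , 316.80128212, 196.59293405],
       [  0.        ,   0.        ,   1.        ]]), 'k1': 0.016546450281154843, 'T_tool_cam': array([[-1.27019543e-03, -9.48384277e-01, -3.17120876e-01,
         8.08887740e+01],
       [ 9.99999060e-01, -1.04116441e-03, -8.91679790e-04,
         3.28755577e-01],
       [ 5.15480122e-04, -3.17121711e-01,  9.48384708e-01,
        -1.42788567e+02],
       [ 0.00000000e+00,  0.00000000e+00,  0.00000000e+00,
         1.00000000e+00]]), 'shot': 3}
```

View pics/scene0.png

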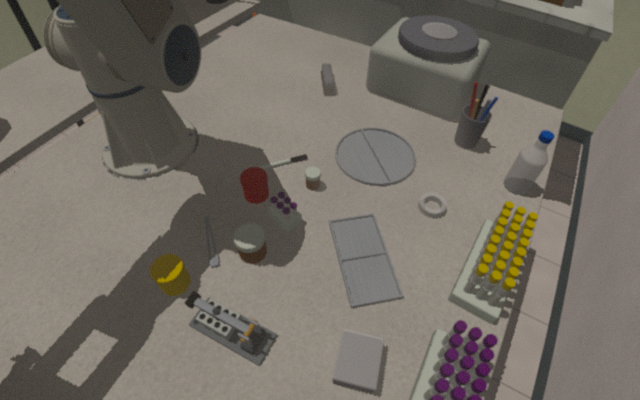

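View pics/top0.png

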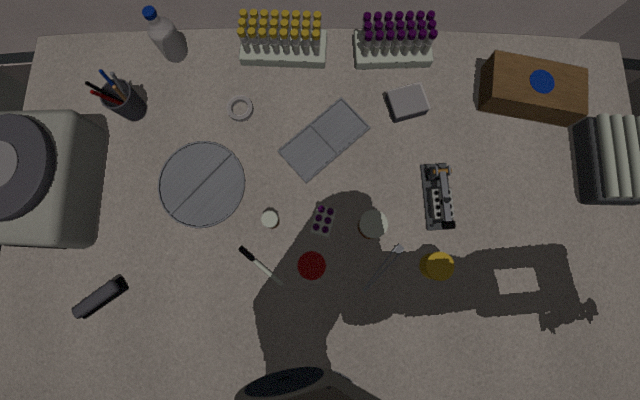

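View pics/wrist0.png

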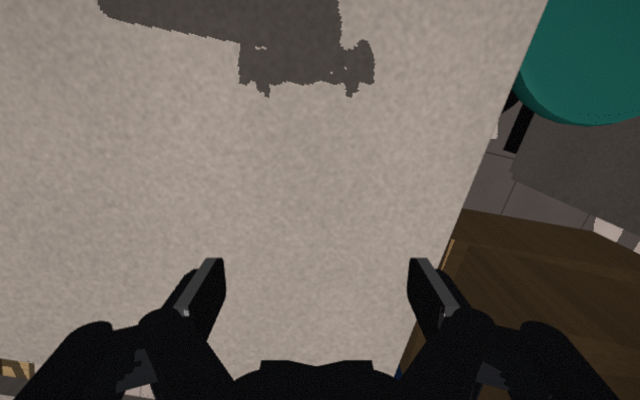

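```bash
cat > h.py <<'E'
import numpy as np,cv2
from scipy.optimize import minimize
def cam(f):
    if "rvec" in f:
        return cv2.Rodrigues(np.array(f["rvec"],float))[0],np.array(f["tvec"],float)
    return f["Rt"]
def Rrpy(a):
    from scipy.spatial.transform import Rotation as R
    return R.from_euler("xyz",a).as_matrix()
def attach_wrist(f,s):
    T=np.eye(4);T[:3,:3]=Rrpy(s["tcp_rot"]);T[:3,3]=s["eef_pos"]
    W=T@np.array(f["T_tool_cam"]);Wi=np.linalg.inv(W);f["Rt"]=(Wi[:3,:3],Wi[:3,3]);return f
def proj(f,P):
    R,t=cam(f);c=np.atleast_2d(P)@R.T+t
    x=c[:,:2]/c[:,2:3];r2=(x**2).sum(1,keepdims=True)
    x=x*(1+f["k1"]*r2);K=np.array(f["K"]);return x*[K[0,0],K[1,1]]+K[:2,2]
def unproj(f,uv,z):
    R,t=cam(f);K=np.array(f["K"]);uv=np.atleast_2d(np.array(uv,float))
    x=cv2.undistortPoints(uv.reshape(-1,1,2),K,np.array([f["k1"],0,0,0,0.])).reshape(-1,2)
    d=np.c_[x,np.ones(len(x))]@R; o=-R.T@t
    s=(z-o[2])/d[:,2];return o+d*s[:,None]
def hullmask(f,P):
    p=proj(f,P);h=cv2.convexHull(p.astype(np.float32)*16).astype(np.int32)
    m=np.zeros((400,640),np.uint8);cv2.fillConvexPoly(m,h,1,shift=4);return m>0
def cyl(x,y,R,z0,z1):
    a=np.linspace(0,2*np.pi,40,endpoint=False)
    c=np.c_[x+R*np.cos(a),y+R*np.sin(a)]
    return np.vstack([np.c_[c,0*a+z0],np.c_[c,0*a+z1]])
def box(x,y,yaw,lx,ly,z0,z1):
    c=np.array([[sx*lx/2,sy*ly/2] for sx in(-1,1) for sy in(-1,1)])
    c=c@np.array([[np.cos(yaw),np.sin(yaw)],[-np.sin(yaw),np.cos(yaw)]])+[x,y]
    return np.vstack([np.c_[c,[z0]*4],np.c_[c,[z1]*4]])
def iou(a,b): return (a&b).sum()/max(1,(a|b).sum())
def fit(model,views,x0,step):
    def cost(p): return -sum(iou(m,hullmask(f,model(p))) for f,m in views)
    sim=np.vstack([x0]+[np.array(x0)+np.eye(len(x0))[i]*step[i] for i in range(len(x0))])
    o=minimize(cost,x0,method="Nelder-Mead",options=dict(initial_simplex=sim,xatol=.02,fatol=1e-5,maxiter=400))
    return o.x,-o.fun/len(views)
E
python3 - <<'E'
from h import *
from rig import r
import pickle
F={}
names=["big_jar_mid","small_jar_mid","tube_block_mid","carrier_mid","tray_rect","tray_round","clamp_grip"]
out={}
for n in("top","scene"):
    f=r.grab_frame(n)
    for nm in names:
        L=r.silhouettes(f,nm)
        for d in L[:4]:
            p=unproj(f,d["location"],20)[0]
            print(n,nm,round(d["conf"],2),np.round(d["location"]),d["mask"].sum(),p.round(0)[:2])
        out[n,nm]=[(d["conf"],d["location"],d["mask"]) for d in L[:4]]
    F[n]=f
pickle.dump((F,out),open("m0.pkl","wb"))
t=F["top"]["color"][140:250,400:480,::-1]
s=F["scene"]["color"][280:370,170:290,::-1]
cv2.imwrite("pics/jt.png",cv2.resize(t,None,fx=5,fy=5,interpolation=cv2.INTER_CUBIC)*1)
cv2.imwrite("pics/js.png",cv2.resize(s,None,fx=6,fy=6,interpolation=cv2.INTER_CUBIC))
E
```

```text
top big_jar_mid 0.83 [369. 226.] 680 [ 440. -109.]
top big_jar_mid 0.76 [438. 268.] 778 [ 350. -261.]
top big_jar_mid 0.75 [312. 268.] 655 [344.  15.]
top big_jar_mid 0.2 [438. 203.] 502 [ 494. -265.]
top small_jar_mid 0.59 [270. 218.] 251 [452. 113.]
top tube_block_mid 0.74 [325. 220.] 579 [450. -11.]
top carrier_mid 0.6 [440. 204.] 386 [ 492. -269.]
top tray_rect 0.71 [323. 140.] 3617 [637.  -4.]
top tray_round 0.88 [200. 186.] 5993 [523. 281.]
top clamp_grip 0.76 [445. 204.] 505 [ 494. -283.]
top clamp_grip 0.61 [201. 184.] 5882 [528. 278.]
top clamp_grip 0.52 [325. 219.] 548 [454. -11.]
scene big_jar_mid 0.69 [253. 187.] 861 [344.  17.]
scene big_jar_mid 0.68 [169. 275.] 1208 [ 345. -254.]
scene big_jar_mid 0.64 [251. 242.] 1011 [ 434. -106.]
scene small_jar_mid 0.69 [314. 179.] 294 [451. 114.]
scene tube_block_mid 0.93 [283. 210.] 775 [444.  -2.]
scene carrier_mid 0.7 [215. 321.] 682 [ 484. -275.]
scene carrier_mid 0.53 [286. 210.] 824 [448.   3.]
scene tray_rect 0.95 [363. 260.] 4468 [653. -20.]
scene tray_round 0.58 [371. 155.] 3751 [530. 263.]
scene clamp_grip 0.82 [215. 311.] 701 [ 471. -260.]
scene clamp_grip 0.15 [283. 210.] 792 [443.  -0.]
```

View pics/jt.png

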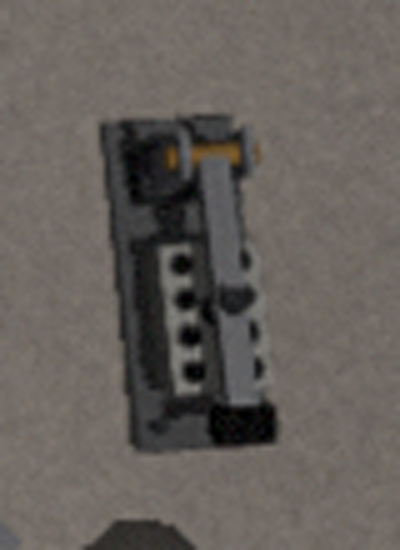

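View pics/js.png

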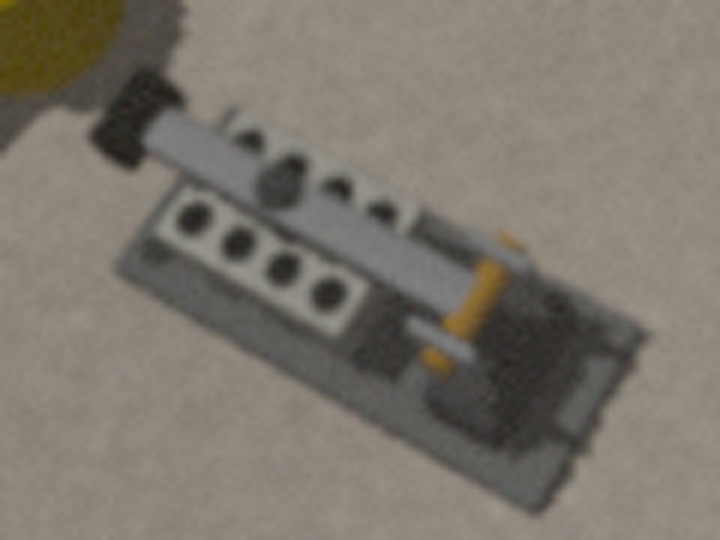

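```bash
cat > meas.py <<'E'
from h import *
import pickle
F,out=pickle.load(open("m0.pkl","rb"))
def pick(n,nm,xy):
    L=[o for o in out[n,nm]]
    return min(L,key=lambda o:np.hypot(*(unproj(F[n],o[1],20)[0][:2]-xy)))[2]
def V(nm,xy): return [(F[n],pick(n,nm,xy)) for n in F]
def both(nm,xy,model,x0,st):
    vs=V(nm,xy)
    for v in (vs,[vs[0]],[vs[1]]):
        p,s=fit(model,v,x0,st);print(nm,p.round(2),round(s,3))
both("big_jar_mid",[438,-107],lambda p:cyl(p[0],p[1],30,0,62),[438,-107],[8,8])
both("small_jar_mid",[452,113],lambda p:cyl(p[0],p[1],18,0,46),[452,113],[8,8])
both("tray_round",[525,275],lambda p:cyl(p[0],p[1],105,0,10),[525,275],[8,8])
for y0 in(-.9,-.6,.6,.9): both("tray_rect",[645,-10],lambda p:box(p[0],p[1],p[2],204,104,0,10),[645,-10,y0],[8,8,.1])
both("tray_rect",[645,-10],lambda p:box(p[0],p[1],p[2],204,104,0,10),[645,-10,-.8],[8,8,.1])
for y0 in(0,.8,1.6,2.4):
    both("tube_block_mid",[448,-8],lambda p:np.vstack([box(p[0],p[1],p[2],66,44,0,28),box(p[0],p[1],p[2],58,38,28,60)]),[448,-8,y0],[8,8,.2])
for n,g,h in(("top",(448.6,224.8),(442.4,170.6)),("scene",(193,300),(248.7,330.3))):
    G=unproj(F[n],g,62)[0];H=unproj(F[n],h,62)[0];print(n,G.round(1),H.round(1),np.linalg.norm(G-H),np.degrees(np.arctan2(*(H-G)[1::-1])))
E
python3 meas.py
```

```text
big_jar_mid [ 442.74 -113.24] 0.904
big_jar_mid [ 442.38 -112.66] 0.908
big_jar_mid [ 442.2  -113.13] 0.897
small_jar_mid [450.24 111.64] 0.847
small_jar_mid [448.97 111.86] 0.88
small_jar_mid [447.45 114.38] 0.813
tray_round [531.69 285.17] 0.971
tray_round [533.11 283.28] 0.97
tray_round [531.28 285.12] 0.977
tray_rect [646.66  -4.19  -0.81] 0.958
tray_rect [646.47  -4.53  -0.82] 0.958
tray_rect [645.92  -2.83  -0.83] 0.964
tray_rect [645.57  -3.99  -0.82] 0.956
tray_rect [646.59  -4.3   -0.82] 0.958
tray_rect [645.64  -3.69  -0.82] 0.964
tray_rect [645.61  -4.06  -0.82] 0.956
tray_rect [644.25  -4.89  -0.82] 0.944
tray_rect [645.51  -3.89  -0.82] 0.964
tray_rect [645.73  -4.41   2.32] 0.955
tray_rect [646.48  -4.25   2.32] 0.958
tray_rect [645.25  -3.99   2.32] 0.963
tray_rect [645.32  -3.65  -0.83] 0.956
tray_rect [645.96  -3.93  -0.81] 0.956
tray_rect [645.53  -3.31  -0.83] 0.965
tube_block_mid [ 4.5003e+02 -7.8500e+00 -2.2000e-01] 0.82
tube_block_mid [ 4.4958e+02 -6.6900e+00 -2.0000e-01] 0.885
tube_block_mid [ 4.5067e+02 -7.0600e+00 -4.1000e-01] 0.797
tube_block_mid [451.11  -7.2    0.61] 0.671
tube_block_mid [ 4.4915e+02 -6.1500e+00 -2.5000e-01] 0.891
tube_block_mid [453.5   -9.9    0.75] 0.725
tube_block_mid [449.34  -7.37   2.91] 0.824
tube_block_mid [448.66  -6.77   2.94] 0.888
tube_block_mid [452.27  -6.03   1.66] 0.657
tube_block_mid [448.68  -6.36   2.86] 0.834
tube_block_mid [448.61  -7.31   2.94] 0.884
tube_block_mid [451.07  -6.8    2.73] 0.796
top [ 441.  -274.4   62. ] [ 559.4 -265.1   62. ] 118.74903618434664 4.483068322649382
scene [ 443.9 -273.7   62. ] [ 559.9 -263.4   62. ] 116.50595305413839 5.0777991747084625
```

Run:
```python
from h import *
import pickle
F,_=pickle.load(open("m0.pkl","rb"))
t=F["top"]["color"][130:240,150:350,::-1]
cv2.imwrite("pics/rt.png",cv2.resize(t,None,fx=4,fy=4,interpolation=cv2.INTER_CUBIC))
s=F["scene"]["color"][120:200,325:425,::-1];cv2.imwrite("pics/rs.png",cv2.resize(s,None,fx=5,fy=5,interpolation=cv2.INTER_CUBIC))
s=F["scene"]["color"][180:270,230:330,::-1];cv2.imwrite("pics/bs.png",cv2.resize(s,None,fx=5,fy=5,interpolation=cv2.INTER_CUBIC))
```

```text
(no output)
```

View pics/rt.png

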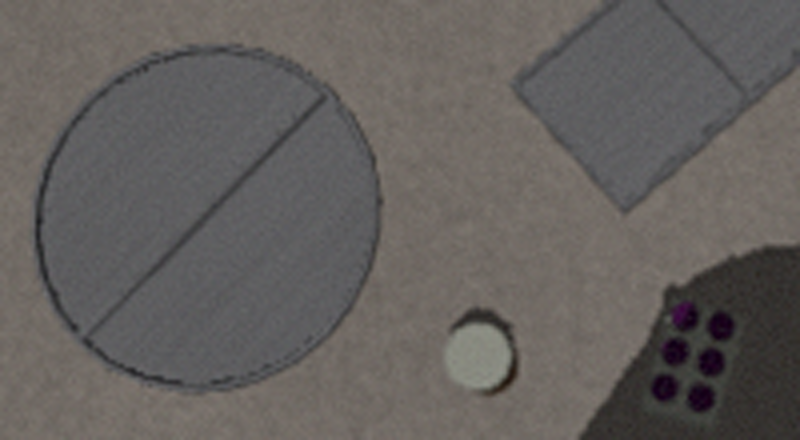

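View pics/rs.png

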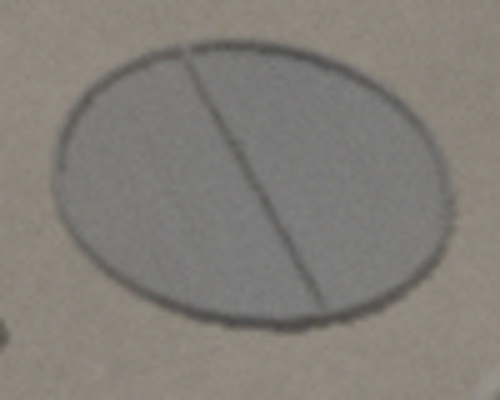

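View pics/bs.png

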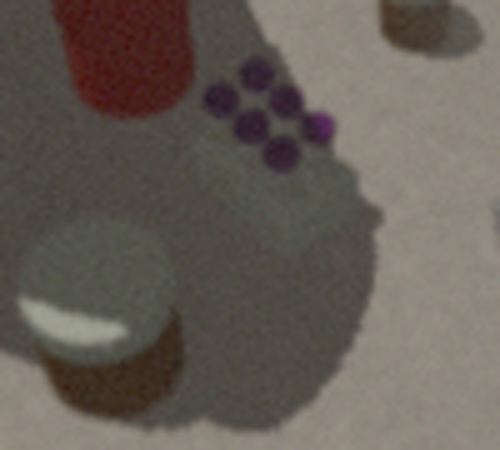

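Run:
```python
from h import *
import pickle
F,_=pickle.load(open("m0.pkl","rb"))
f=F["top"]
c=np.array([(685,315),(721,325),(675,352),(711,362),(665,387),(700,398)])/4+[150,130]
P=unproj(f,c,60)[:,:2];print(P.round(1),P.mean(0));d=(P[0]+P[1]-P[4]-P[5]);print("yaw top",np.arctan2(d[1],d[0]))
g=F["scene"];c=np.array([(219,100),(256,75),(250,127),(286,101),(281,154),(318,129)])/5+[230,180]
P=unproj(g,c,60)[:,:2];print(P.round(1),P.mean(0));d=(P[4]+P[5]-P[0]-P[1]);print("yaw sc",np.arctan2(d[1],d[0]))
for F_,a in((f,np.array([(88,336),(323,98)])/4+[150,130]),(g,np.array([(186,50),(321,302)])/5+[325,120])):
    P=unproj(F_,a,10)[:,:2];d=P[1]-P[0];print(P.round(1),P.mean(0),np.linalg.norm(d),np.arctan2(d[1],d[0]))
a=np.array([(660,3),(745,95)])/4+[150,130];P=unproj(f,a,10)[:,:2];d=P[1]-P[0];print(P.round(1),P.mean(0),np.arctan2(d[1],d[0]))
```

```text
[[470.6  -2.3]
 [465.6 -21.7]
 [450.5   2.6]
 [445.6 -16.7]
 [431.7   7.6]
 [426.2 -11.2]] [448.37158464  -6.92181806]
yaw top -0.2543822376204352
[[430.5 -13.5]
 [435.8   6.2]
 [450.2 -18.5]
 [455.    1.2]
 [469.4 -23.3]
 [475.1  -4.1]] [452.67004188  -8.64630926]
yaw sc -0.25087966835313397
[[457.8 345. ]
 [602.6 214.7]] [530.17689055 279.85383438] 194.83075147742554 -0.7331957096837257
[[462.4 347.9]
 [604.2 215.9]] [533.2883823  281.87514138] 193.69750883967754 -0.7496192928191222
[[663.8  16.7]
 [608.  -34.3]] [635.90154328  -8.84216079] -2.4008241930424568
```

```bash
cat >> h.py <<'E'
def plan(*targets):
    """targets (x,y,z,yaw) tool pointing down -> turn(deg), shift(mm) from the present pose"""
    from rig import r
    from scipy.spatial.transform import Rotation as Ro
    s=r.sense();R0=Rrpy(s["tcp_rot"])
    print("now",s["clock"],s["eef_pos"].round(1),s["tcp_rot"].round(3),"open",round(s["opening"],3),"q",s["qpos"].round(2))
    for x,y,z,yaw in targets:
        R1=Rrpy([np.pi,0,yaw]);rv=Ro.from_matrix(R0.T@R1).as_rotvec(degrees=True)
        print(rv.round(1).tolist(),(R0.T@(np.array([x,y,z])-s["eef_pos"])).round(1).tolist())
E
python3 - <<'E'
from h import *
plan((300,-450,200,1.7),(441,-274,160,3.224))
E
```

```text
now 0.95 [ 143.6 -608.3  231.3] [3.142 0.    0.232] open 0.997 q [-1.34  0.35  1.63 -0.    1.16 -0.  ]
[-0.0, 0.0, -84.1] [188.6, -118.1, 31.3]
[-0.0, 0.0, -171.4] [366.3, -257.0, 71.3]
```

Call:
play_rows --moves '[[[0, 0, -84], [188.6, -118, 31.3], 0.6], [[0, 0, -84], [188.6, -118, 31.3], 0.6], [[0, 0, -84], [188.6, -118, 31.3], 0.6], [[0, 0, -84], [188.6, -118, 31.3], 0.6], [[0, 0, -84], [188.6, -118, 31.3], 0.6], [[0, 0, -84], [188.6, -118, 31.3], 0.6], [[0, 0, -84], [188.6, -118, 31.3], 0.6], [[0, 0, -84], [188.6, -118, 31.3], 0.6], [[0, 0, -84], [188.6, -118, 31.3], 0.6], [[0, 0, -171.4], [366.3, -257, 71.3], 0.6], [[0, 0, -171.4], [366.3, -257, 71.3], 0.6], [[0, 0, -171.4], [366.3, -257, 71.3], 0.6], [[0, 0, -171.4], [366.3, -257, 71.3], 0.6], [[0, 0, -171.4], [366.3, -257, 71.3], 0.6], [[0, 0, -171.4], [366.3, -257, 71.3], 0.6], [[0, 0, -171.4], [366.3, -257, 71.3], 0.6], [[0, 0, -171.4], [366.3, -257, 71.3], 0.6], [[0, 0, -171.4], [366.3, -257, 71.3], 0.6], [[0, 0, -171.4], [366.3, -257, 71.3], 0.6], [[0, 0, -171.4], [366.3, -257, 71.3], 0.6]]' --newtons 40

```text
clock: 2.95
eef_pos: [441.1, -274.0, 160.1]
tcp_rot: [-3.141, 0.0, -3.054]
contact_force: [0.8, 0.0, -0.5]
opening: 0.602
```

Run:
```python
from h import *
from rig import r
plan((441,-274,160,3.224))
s=r.sense();f=r.grab_frame("wrist");attach_wrist(f,s)
im=f["color"][:,:,::-1].copy()
for P,c in(((442.5,-274,62),(0,255,0)),((560,-264.3,62),(0,0,255)),((492,-270,44),(255,255,0))):
    u=proj(f,P)[0];print(u);cv2.circle(im,tuple(int(v) for v in u),3,c,-1)
cv2.imwrite("pics/w1.png",im)
import pickle;pickle.dump(f,open("w1.pkl","wb"))
```

```text
now 2.95 [ 441.1 -274.   160.1] [-3.141  0.    -3.054] open 0.602 q [-0.56  0.27  1.93 -0.    0.94 -2.22]
[-0.0, 0.0, 0.3] [0.1, 0.1, 0.1]
[316.43856864 200.13732046]
[315.84143876 321.27045278]
[316.05749425 245.36125773]
```

View pics/w1.png

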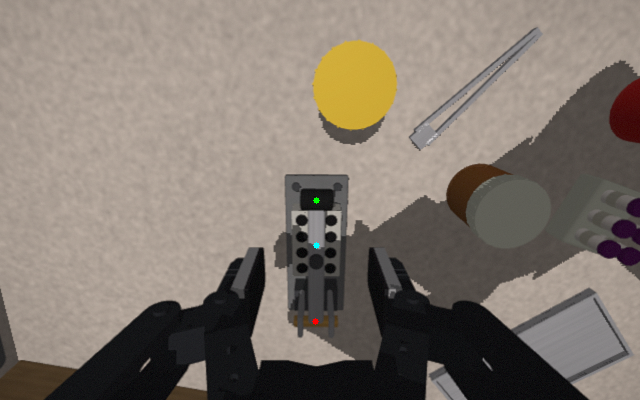

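Call:
play_rows --moves '[[[0, 0, 0], [0, 0, 40], 0.6], [[0, 0, 0], [0, 0, 80], 0.6], [[0, 0, 0], [0, 0, 105], 0.6], [[0, 0, 0], [0, 0, 118], 0.6], [[0, 0, 0], [0, 0, 118], 0.5], [[0, 0, 0], [0, 0, 118], 0.2], [[0, 0, 0], [0, 0, 118], 0.2], [[0, 0, 0], [0, 0, 118], 0.2], [[0, 0, 0], [0, 0, 118], 0.2]]'

```text
clock: 3.9
eef_pos: [441.7, -274.0, 43.1]
tcp_rot: [-3.141, 0.002, -3.046]
contact_force: [1.2, 6.0, 4.6]
opening: 0.294
```

Run:
```python
from h import *
from rig import r
s=r.sense();f=r.grab_frame("wrist");print(s["contact_force"],s["opening"],s["eef_pos"])
cv2.imwrite("pics/w2.png",f["color"][:,:,::-1])
L=118;yaw=.083
R0=Rrpy(s["tcp_rot"])
for q in np.linspace(0,1.87,35)[1:]:
    d=np.array([L*(1-np.cos(q))*np.cos(yaw),L*(1-np.cos(q))*np.sin(yaw),L*np.sin(q)])
    print(round(q,2),(R0.T@d).round(1).tolist())
```

```text
[1.22654331 6.00747985 4.59290486] 0.29442375550721 [ 441.74470433 -274.04492107   43.13158127]
0.06 [-0.2, -0.0, -6.5]
0.11 [-0.7, -0.0, -13.0]
0.16 [-1.6, -0.0, -19.4]
0.22 [-2.9, -0.1, -25.7]
0.28 [-4.5, -0.1, -32.0]
0.33 [-6.4, -0.1, -38.2]
0.38 [-8.7, -0.1, -44.3]
0.44 [-11.3, -0.2, -50.2]
0.5 [-14.2, -0.2, -56.0]
0.55 [-17.5, -0.3, -61.7]
0.6 [-21.0, -0.3, -67.1]
0.66 [-24.9, -0.4, -72.3]
0.72 [-29.0, -0.4, -77.3]
0.77 [-33.4, -0.5, -82.1]
0.82 [-38.1, -0.5, -86.6]
0.88 [-43.0, -0.6, -90.9]
0.94 [-48.1, -0.7, -94.9]
0.99 [-53.4, -0.7, -98.6]
1.04 [-58.9, -0.8, -102.0]
1.1 [-64.6, -0.9, -105.1]
1.16 [-70.5, -1.0, -107.8]
1.21 [-76.5, -1.0, -110.3]
1.26 [-82.6, -1.1, -112.4]
1.32 [-88.9, -1.2, -114.2]
1.38 [-95.2, -1.3, -115.6]
1.43 [-101.6, -1.4, -116.7]
1.48 [-108.1, -1.4, -117.4]
1.54 [-114.5, -1.5, -117.8]
1.6 [-121.0, -1.6, -117.8]
1.65 [-127.5, -1.7, -117.4]
1.7 [-134.0, -1.8, -116.7]
1.76 [-140.4, -1.8, -115.7]
1.82 [-146.7, -1.9, -114.3]
1.87 [-152.9, -2.0, -112.5]
```

View pics/w2.png

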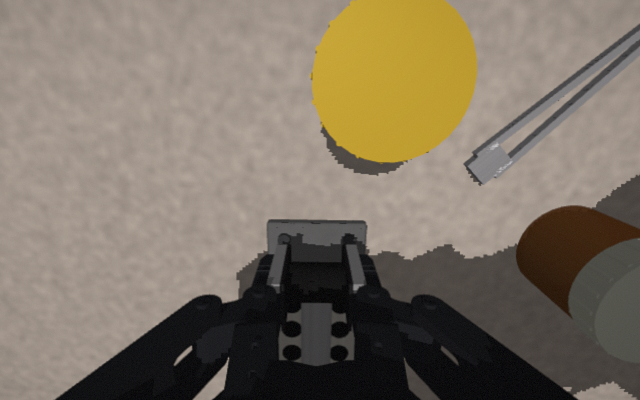

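Call:
play_rows --moves '[[[0, 0, 0], [-0.2, 0, -6.5], 0.2], [[0, 0, 0], [-0.7, 0, -13], 0.2], [[0, 0, 0], [-1.6, 0, -19.4], 0.2], [[0, 0, 0], [-2.9, -0.1, -25.7], 0.2], [[0, 0, 0], [-4.5, -0.1, -32], 0.2], [[0, 0, 0], [-6.4, -0.1, -38.2], 0.2], [[0, 0, 0], [-8.7, -0.1, -44.3], 0.2], [[0, 0, 0], [-11.3, -0.2, -50.2], 0.2], [[0, 0, 0], [-14.2, -0.2, -56], 0.2], [[0, 0, 0], [-17.5, -0.3, -61.7], 0.2], [[0, 0, 0], [-21, -0.3, -67.1], 0.2], [[0, 0, 0], [-24.9, -0.4, -72.3], 0.2], [[0, 0, 0], [-29, -0.4, -77.3], 0.2], [[0, 0, 0], [-33.4, -0.5, -82.1], 0.2], [[0, 0, 0], [-38.1, -0.5, -86.6], 0.2], [[0, 0, 0], [-43, -0.6, -90.9], 0.2], [[0, 0, 0], [-48.1, -0.7, -94.9], 0.2], [[0, 0, 0], [-53.4, -0.7, -98.6], 0.2]]'

```text
clock: 5.75
eef_pos: [495.1, -269.5, 142.1]
tcp_rot: [-3.141, 0.001, -3.046]
contact_force: [-2.5, 2.9, -3.9]
opening: 0.296
```

Run:
```python
from h import *
from rig import r
s=r.sense();print(s["contact_force"],s["opening"],s["eef_pos"],s["tcp_rot"])
f=r.grab_frame("scene")
cv2.imwrite("pics/s3.png",cv2.resize(f["color"][220:390,100:340,::-1],None,fx=3,fy=3))
L=118;yaw=.083
R0=Rrpy(s["tcp_rot"])
P0=np.array([441.7,-274,43.1])
for q in np.linspace(0,1.87,35)[19:]:
    d=np.array([L*(1-np.cos(q))*np.cos(yaw),L*(1-np.cos(q))*np.sin(yaw),L*np.sin(q)])
    print(round(q,2),(R0.T@(P0+d-s["eef_pos"])).round(1).tolist())
```

```text
[-2.46483714  2.8802057  -3.93403931] 0.29616846260699475 [ 495.12780546 -269.50918167  142.11203358] [-3.14109001e+00  1.26103538e-03 -3.04585562e+00]
1.04 [-5.2, -0.1, -3.0]
1.1 [-10.9, -0.2, -6.1]
1.16 [-16.7, -0.3, -8.9]
1.21 [-22.7, -0.3, -11.4]
1.26 [-28.9, -0.4, -13.5]
1.32 [-35.1, -0.5, -15.3]
1.38 [-41.4, -0.6, -16.7]
1.43 [-47.8, -0.7, -17.8]
1.48 [-54.3, -0.7, -18.5]
1.54 [-60.8, -0.8, -18.9]
1.6 [-67.3, -0.9, -18.9]
1.65 [-73.7, -1.0, -18.5]
1.7 [-80.2, -1.1, -17.8]
1.76 [-86.6, -1.2, -16.8]
1.82 [-92.9, -1.2, -15.4]
1.87 [-99.2, -1.3, -13.6]
```

View pics/s3.png

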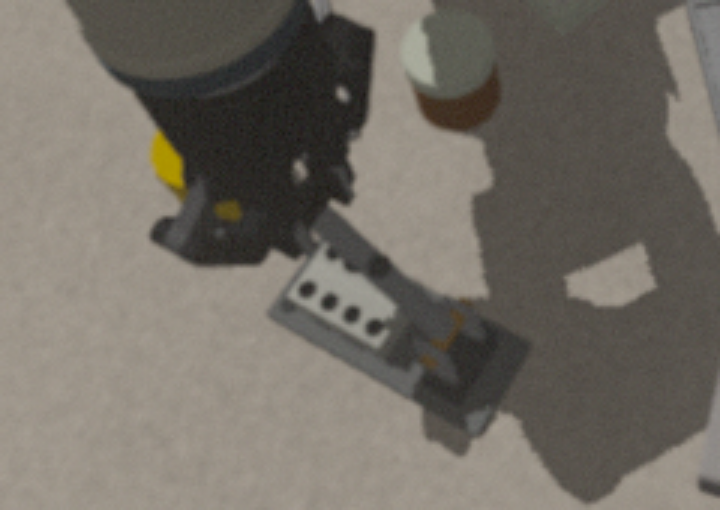

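Arm follows and the carrier stays put. Continue past upright.

Call:
play_rows --moves '[[[0, 0, 0], [-5.2, -0.1, -3], 0.2], [[0, 0, 0], [-10.9, -0.2, -6.1], 0.2], [[0, 0, 0], [-16.7, -0.3, -8.9], 0.2], [[0, 0, 0], [-22.7, -0.3, -11.4], 0.2], [[0, 0, 0], [-28.9, -0.4, -13.5], 0.2], [[0, 0, 0], [-35.1, -0.5, -15.3], 0.2], [[0, 0, 0], [-41.4, -0.6, -16.7], 0.2], [[0, 0, 0], [-47.8, -0.7, -17.8], 0.2], [[0, 0, 0], [-54.3, -0.7, -18.5], 0.2], [[0, 0, 0], [-60.8, -0.8, -18.9], 0.2], [[0, 0, 0], [-67.3, -0.9, -18.9], 0.2], [[0, 0, 0], [-73.7, -1, -18.5], 0.2], [[0, 0, 0], [-80.2, -1.1, -17.8], 0.2], [[0, 0, 0], [-86.6, -1.2, -16.8], 0.2], [[0, 0, 0], [-92.9, -1.2, -15.4], 0.2], [[0, 0, 0], [-99.2, -1.3, -13.6], 0.2], [[0, 0, 0], [-99.2, -1.3, -13.6], 0.2], [[0, 0, 0], [-99.2, -1.3, -13.6], 0.6], [[0, 0, 0], [-99.2, -1.3, -13.6], 0.6], [[0, 0, 0], [-99.2, -1.3, -13.6], 0.6]]'

```text
clock: 7.8
eef_pos: [595.4, -261.9, 157.0]
tcp_rot: [-3.14, 0.004, -3.046]
contact_force: [0.2, 0.2, -0.4]
opening: 0.6
```

Run:
```python
from h import *
from rig import r
s=r.sense();print(s["contact_force"],s["opening"],s["eef_pos"],s["tcp_rot"])
f=r.grab_frame("scene")
cv2.imwrite("pics/s4.png",cv2.resize(f["color"][220:390,100:340,::-1],None,fx=3,fy=3))
plan((592,-263,235,3.224),(492,-270,235,3.224),(492,-270,100,3.224),(492,-270,16,3.224))
```

```text
[ 0.18039558  0.16633641 -0.37734016] 0.6004933444002378 [ 595.3995496  -261.88684035  157.00697093] [-3.13977114  0.00373265 -3.04605834]
now 7.85 [ 595.3 -261.8  156.9] [-3.14   0.004 -3.046] open 0.602 q [-0.42  0.46  1.64  0.    1.03 -2.08]
[-0.1, 0.2, 0.7] [3.1, -1.0, -78.1]
[-0.1, 0.2, 0.7] [103.3, 1.6, -78.4]
[-0.1, 0.2, 0.7] [103.8, 1.8, 56.6]
[-0.1, 0.2, 0.7] [104.1, 1.9, 140.6]
```

View pics/s4.png

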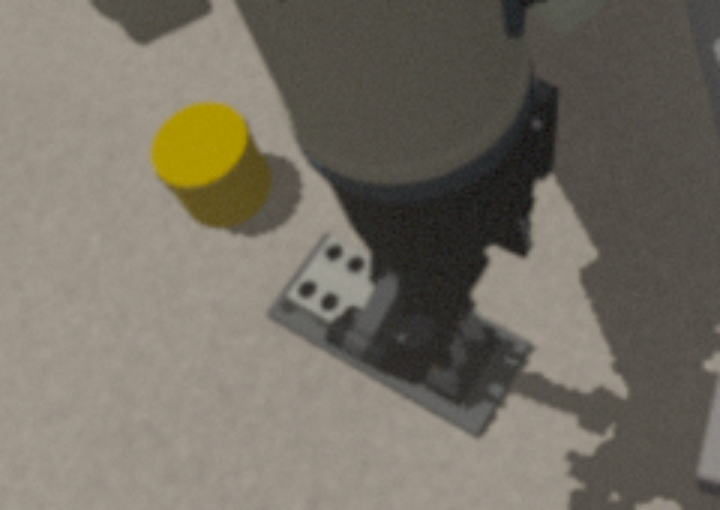

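Call:
play_rows --moves '[[[0, 0, 0], [0, 0, -25], 0.6], [[0, 0, 0], [0, 0, -60], 0.6], [[0, 0, 0], [2, 0, -78], 0.7], [[0, 0, 0.7], [50, 0, -78], 0.7], [[0, 0.2, 0.7], [103.3, 1.6, -78.4], 0.7], [[0, 0.2, 0.7], [103.3, 1.6, -78.4], 0.7], [[0, 0.2, 0.7], [103.3, 1.6, -40], 0.7], [[0, 0.2, 0.7], [103.3, 1.6, -40], 0.7]]'

```text
clock: 8.65
eef_pos: [489.9, -269.2, 193.6]
tcp_rot: [3.14, -0.004, -3.059]
contact_force: [0.2, -0.0, -0.2]
opening: 0.7
```

Run:
```python
from h import *
from rig import r
s=r.sense();f=r.grab_frame("wrist");attach_wrist(f,s)
im=f["color"][:,:,::-1].copy()
for p in proj(f,box(492,-270,.083,66,44,24,44)): cv2.circle(im,tuple(int(v) for v in p),2,(0,255,0),-1)
cv2.imwrite("pics/w5.png",im)
cv2.imwrite("pics/s5.png",r.grab_frame("scene")["color"][:,:,::-1])
plan((492,-270,100,3.224),(492,-270,16,3.224))
```

```text
now 8.75 [ 492.1 -270.   196.6] [-3.141e+00 -1.000e-03 -3.058e+00] open 0.698 q [-0.5   0.29  1.81 -0.    1.05 -2.16]
[-0.1, -0.1, 0.0] [-0.0, 0.1, 96.6]
[-0.1, -0.1, 0.0] [-0.1, 0.1, 180.6]
```

View pics/w5.png

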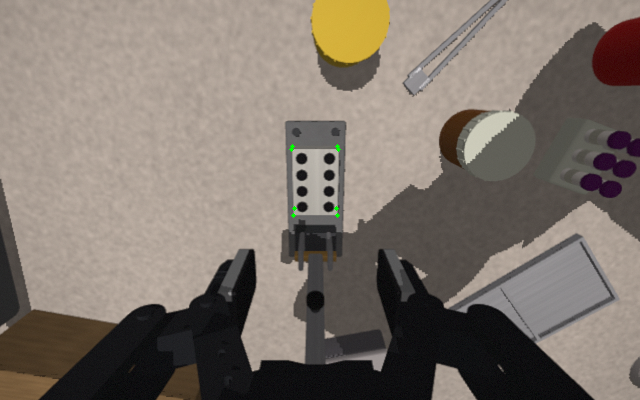

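View pics/s5.png

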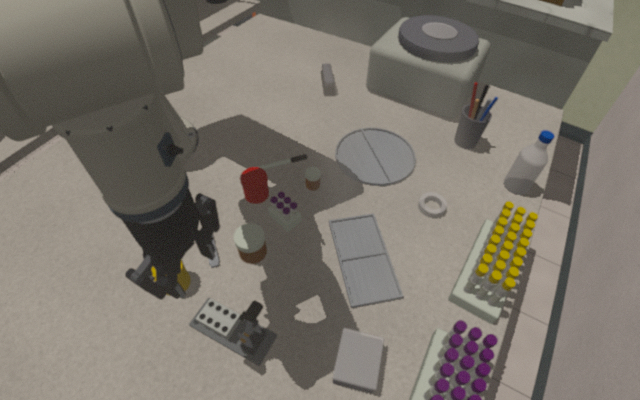

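Call:
play_rows --moves '[[[0, 0, 0], [0, 0, 45], 0.7], [[0, 0, 0], [0, 0, 90], 0.7], [[0, 0, 0], [0, 0, 130], 0.7], [[0, 0, 0], [0, 0, 155], 0.7], [[0, 0, 0], [0, 0, 170], 0.7], [[0, 0, 0], [0, 0, 180], 0.7], [[0, 0, 0], [0, 0, 180], 0.7], [[0, 0, 0], [0, 0, 180], 0.4], [[0, 0, 0], [0, 0, 180], 0.4], [[0, 0, 0], [0, 0, 180], 0.4], [[0, 0, 0], [0, 0, 180], 0.4]]' --newtons 50

```text
clock: 9.85
eef_pos: [492.9, -270.7, 18.0]
tcp_rot: [-3.139, 0.001, -3.058]
contact_force: [-0.5, 0.1, 6.6]
opening: 0.506
```

Run:
```python
from h import *
from rig import r
s=r.sense();f=r.grab_frame("wrist");print(s["contact_force"],s["opening"])
cv2.imwrite("pics/w6.png",f["color"][:,:,::-1])
```

```text
[-0.46721587  0.09421154  6.63421045] 0.5058559123287207
```

View pics/w6.png

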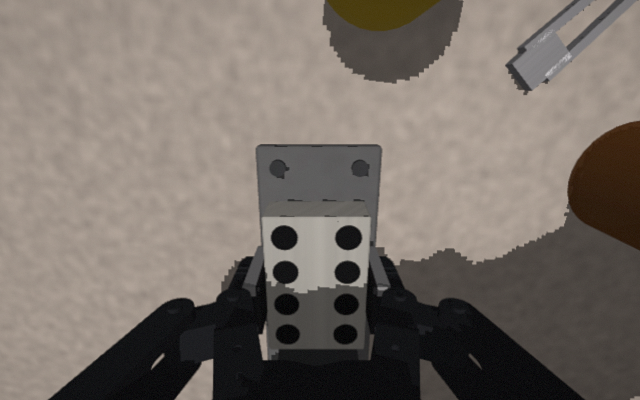

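Call:
play_rows --moves '[[[0, 0, 0], [0, 0, 0], 0.6], [[0, 0, 0], [0, 0, 0], 0.6], [[0, 0, 0], [0, 0, -6], 0.6], [[0, 0, 0], [0, 0, -6], 0.6], [[0, 0, 0], [0, 0, -6], 0.4], [[0, 0, 0], [0, 0, -6], 0.4], [[0, 0, 0], [0, 0, -6], 0.4], [[0, 0, 0], [0, 0, -6], 0.4]]' --newtons 60

```text
clock: 10.7
eef_pos: [493.3, -270.9, 24.7]
tcp_rot: [-3.139, 0.002, -3.058]
contact_force: [-2.0, 1.3, 9.0]
opening: 0.5
```

Run:
```python
from h import *
from rig import r
s=r.sense();f=r.grab_frame("wrist");attach_wrist(f,s);print(s["contact_force"],s["opening"],s["eef_pos"],s["tcp_rot"])
cv2.imwrite("pics/w7.png",f["color"][:,:,::-1])
c=np.array([531.5,283.5]);n=np.array([np.cos(.83),np.sin(.83)])
print(c+48*n,c-48*n)
plan((492,-270,160,-3.058))
```

```text
[-1.99234968  1.32480537  9.03845321] 0.5000968142395104 [ 493.27189245 -270.89436115   24.73033344] [-3.13892102e+00  1.67212880e-03 -3.05843289e+00]
[563.89403648 318.92070581] [499.10596352 248.07929419]
now 10.75 [ 493.3 -270.9   24.8] [-3.139e+00  2.000e-03 -3.058e+00] open 0.498 q [-0.5   0.53  1.91 -0.    0.7  -2.16]
[-0.2, 0.1, -0.0] [1.0, 0.6, -135.2]
```

View pics/w7.png

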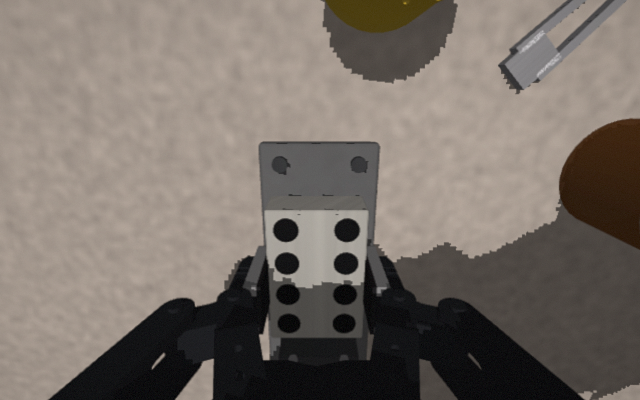

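Call:
play_rows --moves '[[[0, 0, 0], [0, 0, -10], 0.4], [[0, 0, 0], [0, 0, -25], 0.4], [[0, 0, 0], [0, 0, -50], 0.4], [[0, 0, 0], [0, 0, -80], 0.4], [[0, 0, 0], [0, 0, -110], 0.4], [[0, 0, 0], [0, 0, -135], 0.4], [[0, 0, 0], [0, 0, -150], 0.4], [[0, 0, 0], [0, 0, -150], 0.4]]'

```text
clock: 11.55
eef_pos: [494.3, -271.2, 178.1]
tcp_rot: [-3.136, 0.006, -3.058]
contact_force: [-0.0, 1.3, -1.7]
opening: 0.499
```

Run:
```python
from h import *
from rig import r
s=r.sense();f=r.grab_frame("wrist");print(s["contact_force"],s["opening"])
cv2.imwrite("pics/w8.png",f["color"][:,:,::-1])
import pickle
f7=attach_wrist(f,s)
# centre of top face in tool frame
uv=np.array([(285,230),(347,230),(287,264),(345,264),(289,294),(344,295),(289,323),(343,323)],float)
T=np.array(f["T_tool_cam"]);K=np.array(f["K"])
x=cv2.undistortPoints(uv.reshape(-1,1,2),K,np.array([f["k1"],0,0,0,0.])).reshape(-1,2)
d=np.c_[x,np.ones(8)]@T[:3,:3].T;o=T[:3,3]
zt=24.7-44
P=o+d*((zt-o[2])/d[:,2])[:,None];print(P.round(1),P.mean(0))
c=np.array([531.5,283.5])
for yaw in(.83,.83+np.pi): print(yaw)
plan((499,248,160,.83+np.pi),(499,248,160,.83))
```

```text
[-0.01063293  1.34719423 -1.68912851] 0.49921991104679597
[[ 25.8 -13.6 -19.3]
 [ 25.8  12.8 -19.3]
 [  9.4 -13.3 -19.3]
 [  9.4  12.4 -19.3]
 [ -6.1 -12.8 -19.3]
 [ -6.7  12.3 -19.3]
 [-22.2 -13.3 -19.3]
 [-22.2  12.3 -19.3]] [  1.64907803  -0.40454858 -19.3       ]
0.83
3.971592653589793
now 11.6 [ 493.5 -270.8  176.3] [-3.137  0.004 -3.058] open 0.499 q [-0.5   0.31  1.82 -0.    1.   -2.16]
[-0.3, 0.1, -42.8] [-48.5, 516.6, 14.3]
[0.2, 0.4, 137.2] [-48.5, 516.6, 14.3]
```

View pics/w8.png

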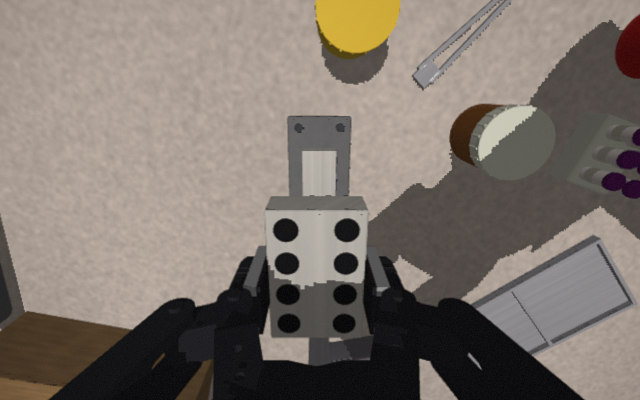

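```bash
cat >> h.py <<'E'
def path(x,y,z,yaw,n):
    from rig import r
    from scipy.spatial.transform import Rotation as Ro
    s=r.sense();R0=Rrpy(s["tcp_rot"]);R1=Rrpy([np.pi,0,yaw])
    rv=Ro.from_matrix(R0.T@R1).as_rotvec(degrees=True);d=R0.T@(np.array([x,y,z])-s["eef_pos"])
    for i in range(1,n+1):
        a=i/n;a=a*a*(3-2*a) if n<8 else (lambda t:t)(a - np.sin(2*np.pi*a)/(2*np.pi)*.6)
        print([ (rv*a).round(1).tolist(),(d*a).round(1).tolist()],end=",")
    print()
E
python3 - <<'E'
from h import *
path(563,318,120,.83+np.pi,18)
E
```

```text
[[-0.0, 0.0, -1.0], [-2.7, 13.3, 1.2]],[[-0.0, 0.0, -2.1], [-5.9, 28.9, 2.7]],[[-0.0, 0.0, -3.6], [-9.9, 48.8, 4.6]],[[-0.0, 0.0, -5.5], [-15.1, 74.5, 7.0]],[[-0.1, 0.0, -7.9], [-21.7, 106.8, 10.0]],[[-0.1, 0.0, -10.7], [-29.6, 145.7, 13.6]],[[-0.1, 0.0, -14.0], [-38.6, 190.3, 17.8]],[[-0.1, 0.1, -17.6], [-48.6, 239.3, 22.4]],[[-0.2, 0.1, -21.4], [-59.0, 290.6, 27.2]],[[-0.2, 0.1, -25.2], [-69.4, 341.9, 32.0]],[[-0.2, 0.1, -28.8], [-79.3, 390.9, 36.6]],[[-0.2, 0.1, -32.1], [-88.4, 435.5, 40.7]],[[-0.3, 0.1, -34.9], [-96.3, 474.4, 44.4]],[[-0.3, 0.1, -37.3], [-102.8, 506.7, 47.4]],[[-0.3, 0.1, -39.2], [-108.0, 532.4, 49.8]],[[-0.3, 0.1, -40.7], [-112.1, 552.3, 51.6]],[[-0.3, 0.1, -41.8], [-115.3, 567.9, 53.1]],[[-0.3, 0.1, -42.8], [-118.0, 581.2, 54.4]],
```

Call:
play_rows --moves '[[[0, 0, -1], [-2.7, 13.3, 1.2], 0.4], [[0, 0, -2.1], [-5.9, 28.9, 2.7], 0.4], [[0, 0, -3.6], [-9.9, 48.8, 4.6], 0.4], [[0, 0, -5.5], [-15.1, 74.5, 7], 0.4], [[0, 0, -7.9], [-21.7, 106.8, 10], 0.4], [[0, 0, -10.7], [-29.6, 145.7, 13.6], 0.4], [[0, 0, -14], [-38.6, 190.3, 17.8], 0.4], [[0, 0, -17.6], [-48.6, 239.3, 22.4], 0.4], [[-0.2, 0, -21.4], [-59, 290.6, 27.2], 0.4], [[-0.2, 0, -25.2], [-69.4, 341.9, 32], 0.4], [[-0.2, 0.1, -28.8], [-79.3, 390.9, 36.6], 0.4], [[-0.2, 0.1, -32.1], [-88.4, 435.5, 40.7], 0.4], [[-0.3, 0.1, -34.9], [-96.3, 474.4, 44.4], 0.4], [[-0.3, 0.1, -37.3], [-102.8, 506.7, 47.4], 0.4], [[-0.3, 0.1, -39.2], [-108, 532.4, 49.8], 0.4], [[-0.3, 0.1, -40.7], [-112.1, 552.3, 51.6], 0.4], [[-0.3, 0.1, -41.8], [-115.3, 567.9, 53.1], 0.4], [[-0.3, 0.1, -42.8], [-118, 581.2, 54.4], 0.4], [[-0.3, 0.1, -42.8], [-118, 581.2, 54.4], 0.4], [[-0.3, 0.1, -42.8], [-118, 581.2, 54.4], 0.4]]'

```text
clock: 13.6
eef_pos: [562.9, 317.4, 119.8]
tcp_rot: [-3.141, -0.0, -2.312]
contact_force: [0.2, 0.5, -1.6]
opening: 0.499
```

Run:
```python
from h import *
from rig import r
s=r.sense();f=r.grab_frame("wrist");attach_wrist(f,s);print(s["contact_force"],s["opening"])
im=f["color"][:,:,::-1].copy()
c=np.array([531.5,283.5]);n=np.array([np.cos(.83),np.sin(.83)]);t=np.array([n[1],-n[0]])
for k in (-97,0,97):
    p=proj(f,[*(c+k*t),10])[0];cv2.circle(im,tuple(int(v) for v in p),2,(0,255,0),-1)
for a in np.linspace(0,6.28,40):
    p=proj(f,[*(c+105*np.array([np.cos(a),np.sin(a)])),10])[0];cv2.circle(im,tuple(int(v) for v in p),1,(0,255,0),-1)
cv2.imwrite("pics/w9.png",im)
path(563,318,5,.83+np.pi,8)
```

```text
[ 0.2402002   0.48700607 -1.60348256] 0.4991815567689419
[[-0.0, -0.0, -0.0], [-0.0, 0.0, 6.6]],[[-0.0, -0.0, -0.0], [-0.1, 0.1, 17.8]],[[-0.0, -0.0, -0.0], [-0.2, 0.2, 35.3]],[[-0.0, -0.0, -0.0], [-0.4, 0.3, 57.5]],[[-0.0, -0.0, -0.0], [-0.5, 0.5, 79.6]],[[-0.0, -0.0, -0.0], [-0.6, 0.6, 97.2]],[[-0.0, -0.0, -0.0], [-0.7, 0.6, 108.3]],[[-0.0, -0.0, -0.0], [-0.7, 0.7, 114.9]],
```

View pics/w9.png

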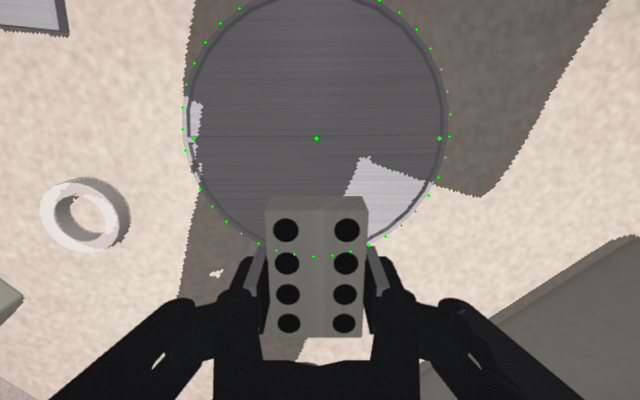

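Call:
play_rows --moves '[[[0, 0, 0], [0, 0, 20], 0.4], [[0, 0, 0], [0, 0, 50], 0.4], [[0, 0, 0], [0, 0, 80], 0.4], [[0, 0, 0], [0, 0, 100], 0.4], [[0, 0, 0], [0, 0, 110], 0.4], [[0, 0, 0], [0, 0, 113], 0.4], [[0, 0, 0], [0, 0, 113], 0.4], [[0, 0, 0], [0, 0, 114], 0.4], [[0, 0, 0], [0, 0, 115], 0.4], [[0, 0, 0], [0, 0, 115.5], 0.4], [[0, 0, 0], [0, 0, 115.5], 0.4]]'

```text
clock: 14.75
eef_pos: [563.1, 317.1, 4.8]
tcp_rot: [-3.141, 0.0, -2.312]
contact_force: [0.4, -0.0, -1.3]
opening: 0.502
```

Run:
```python
from h import *
from rig import r
s=r.sense();f=r.grab_frame("wrist");print(s["contact_force"],s["opening"],s["eef_pos"])
```

```text
[ 0.40060371 -0.03544584 -1.2755929 ] 0.5015254292598557 [563.13057728 317.14177074   4.77699451]
```

Not yet in contact; creep down.

Call:
play_rows --moves '[[[0, 0, 0], [0, 0, 0.7], 0.4], [[0, 0, 0], [0, 0, 1.4], 0.4], [[0, 0, 0], [0, 0, 2], 0.4], [[0, 0, 0], [0, 0, 2], 0.4]]'

```text
clock: 15.2
eef_pos: [563.2, 317.2, 3.8]
tcp_rot: [-3.141, 0.0, -2.312]
contact_force: [-3.7, -0.6, 10.2]
opening: 0.505
```

Call:
play_rows --moves '[[[0, 0, 0], [0, 0, 0], 0.55], [[0, 0, 0], [0, 0, -0.5], 0.65], [[0, 0, 0], [0, 0, -0.5], 0.68], [[0, 0, 0], [0, 0, -15], 0.68], [[0, 0, 0], [0, 0, -50], 0.68], [[0, 0, 0], [0, 0, -95], 0.68], [[0, 0, 0], [0, 0, -145], 0.8], [[0, 0, 0], [0, 0, -160], 0.95], [[0, 0, 0], [0, 0, -160], 0.95]]'

```text
clock: 16.1
eef_pos: [564.8, 318.3, 167.9]
tcp_rot: [-3.139, 0.006, -2.312]
contact_force: [0.4, -0.5, 0.5]
opening: 0.955
```

Run:
```python
from h import *
from rig import r
s=r.sense();f=r.grab_frame("wrist");attach_wrist(f,s);print(s["contact_force"],s["opening"])
im=f["color"][:,:,::-1].copy();cv2.imwrite("pics/w10.png",im)
g=r.grab_frame("scene");cv2.imwrite("pics/s10.png",g["color"][:,:,::-1])
plan((442.5,-113,150,3.97),(442.5,-113,150,2.6))
```

```text
[ 0.37635922 -0.45995911  0.49075389] 0.9546203296768186
now 16.2 [562.7 317.  163.6] [-3.141  0.    -2.312] open 0.954 q [ 0.51  0.45  1.65 -0.    1.04 -1.89]
[-0.0, 0.0, 0.1] [398.4, -201.7, 13.7]
[-0.0, 0.0, 78.6] [398.4, -201.7, 13.7]
```

View pics/w10.png

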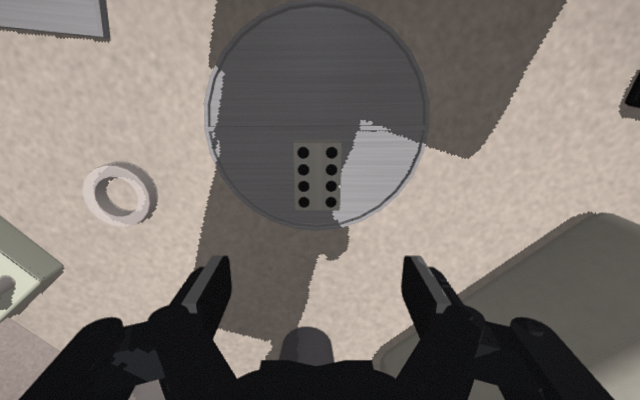

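View pics/s10.png

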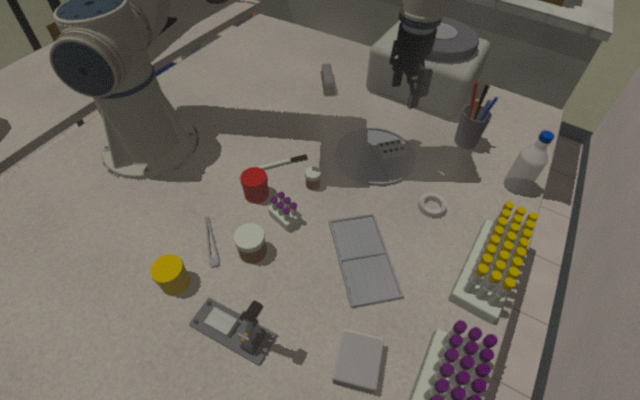

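Run:
```python
from h import *
path(442.5,-113,140,3.97,14)
```

```text
[[-0.0, 0.0, 0.0], [11.9, -6.1, 0.7]],[[-0.0, 0.0, 0.0], [27.2, -13.8, 1.6]],[[-0.0, 0.0, 0.0], [48.3, -24.4, 2.9]],[[-0.0, 0.0, 0.0], [76.7, -38.9, 4.6]],[[-0.0, 0.0, 0.0], [112.5, -57.0, 6.7]],[[-0.0, 0.0, 0.0], [154.2, -78.1, 9.2]],[[-0.0, 0.0, 0.0], [199.2, -100.9, 11.9]],[[-0.0, 0.0, 0.0], [244.1, -123.6, 14.5]],[[-0.0, 0.0, 0.0], [285.8, -144.7, 17.0]],[[-0.0, 0.0, 0.0], [321.6, -162.9, 19.2]],[[-0.0, 0.0, 0.1], [350.1, -177.3, 20.9]],[[-0.0, 0.0, 0.1], [371.2, -188.0, 22.1]],[[-0.0, 0.0, 0.1], [386.4, -195.7, 23.0]],[[-0.0, 0.0, 0.1], [398.4, -201.7, 23.7]],
```

Call:
play_rows --moves '[[[0, 0, 0], [27.2, -13.8, 1.6], 1], [[0, 0, 0], [76.7, -38.9, 4.6], 1], [[0, 0, 0], [112.5, -57, 6.7], 1], [[0, 0, 0], [154.2, -78.1, 9.2], 1], [[0, 0, 0], [199.2, -100.9, 11.9], 1], [[0, 0, 0], [244.1, -123.6, 14.5], 1], [[0, 0, 0], [285.8, -144.7, 17], 1], [[0, 0, 0], [321.6, -162.9, 19.2], 1], [[0, 0, 0], [350.1, -177.3, 20.9], 1], [[0, 0, 0], [386.4, -195.7, 23], 1], [[0, 0, 0], [398.4, -201.7, 23.7], 1], [[0, 0, 0], [398.4, -201.7, 23.7], 1], [[0, 0, 0], [398.4, -201.7, 23.7], 1], [[0, 0, 0], [398.4, -201.7, 23.7], 1]]'

```text
clock: 17.6
eef_pos: [442.5, -112.0, 139.6]
tcp_rot: [3.141, -0.0, -2.311]
contact_force: [0.6, 0.6, 0.4]
opening: 0.996
```

Run:
```python
from h import *
from rig import r
r.sense();f=r.grab_frame("scene")
s=r.sense();f=r.grab_frame("wrist");attach_wrist(f,s);print(s["contact_force"],s["opening"],s["eef_pos"],s["qpos"])
im=f["color"][:,:,::-1].copy()
for p in proj(f,cyl(442.5,-113,30,0,62)): cv2.circle(im,tuple(int(v) for v in p),1,(0,255,0),-1)
cv2.imwrite("pics/w11.png",im)
L=r.silhouettes(f,"big_jar_mid")
for d in L:
    p=unproj(f,d["location"],45)[0];print(d["conf"],d["location"],p)
    if np.hypot(*(p[:2]-[442,-113]))<30: print(fit(lambda p:cyl(p[0],p[1],30,0,62),[(f,d["mask"])],[442,-113],[6,6]))
plan((442.5,-113,12,3.97))
```

```text
[ 0.86063139 -0.07523864  0.02099383] 1.0019605429862954 [ 442.67465113 -111.92146861  139.81212106] [-2.50873451e-01  2.12922593e-01  2.06844755e+00 -9.17075581e-05
  8.60115558e-01 -2.65246564e+00]
0.94 [278.4, 6.2] [ 370.13252959 -227.55533462   45.        ]
0.85 [504.4, 233.9] [348.79326575  13.92882213  45.        ]
0.69 [313.2, 197.7] [ 443.01714033 -114.72774632   45.        ]
(array([ 440.94911194, -114.52243042]), np.float64(0.9655818708468222))
now 17.75 [ 442.7 -112.1  140. ] [-3.141  0.    -2.311] open 1.001 q [-0.25  0.21  2.07 -0.    0.86 -2.65]
[-0.0, 0.0, 0.1] [0.8, -0.4, 128.0]
```

View pics/w11.png

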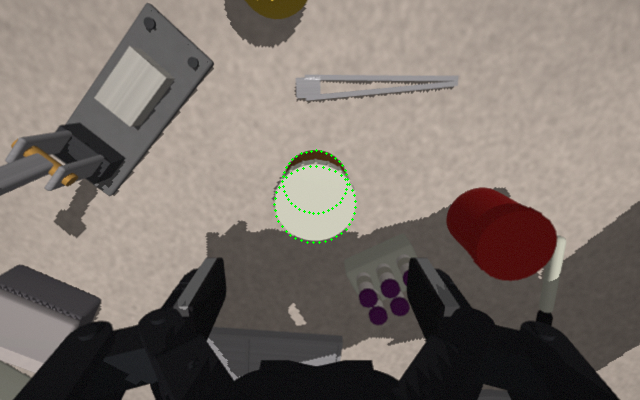

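Call:
play_rows --moves '[[[0, 0, 0], [1.6, -0.5, 20], 1], [[0, 0, 0], [1.6, -0.5, 45], 1], [[0, 0, 0], [1.6, -0.5, 75], 1], [[0, 0, 0], [1.6, -0.5, 100], 1], [[0, 0, 0], [1.6, -0.5, 118], 1], [[0, 0, 0], [1.6, -0.5, 128], 1], [[0, 0, 0], [1.6, -0.5, 128], 1], [[0, 0, 0], [1.6, -0.5, 128], 0.8], [[0, 0, 0], [1.6, -0.5, 128], 0.75], [[0, 0, 0], [1.6, -0.5, 128], 0.55], [[0, 0, 0], [1.6, -0.5, 128], 0.55], [[0, 0, 0], [1.6, -0.5, 128], 0.55], [[0, 0, 0], [1.6, -0.5, 128], 0.55]]' --newtons 50

```text
clock: 19.05
eef_pos: [442.8, -113.8, 13.1]
tcp_rot: [-3.14, 0.001, -2.311]
contact_force: [0.2, 1.8, 6.1]
opening: 0.695
```

Run:
```python
from h import *
from rig import r
s=r.sense();f=r.grab_frame("wrist");print(s["contact_force"],s["opening"],s["eef_pos"])
cv2.imwrite("pics/w12.png",f["color"][:,:,::-1])
```

```text
[0.19220068 1.7570281  6.12250168] 0.6945058151270003 [ 442.82550231 -113.7682085    13.1114527 ]
```

View pics/w12.png

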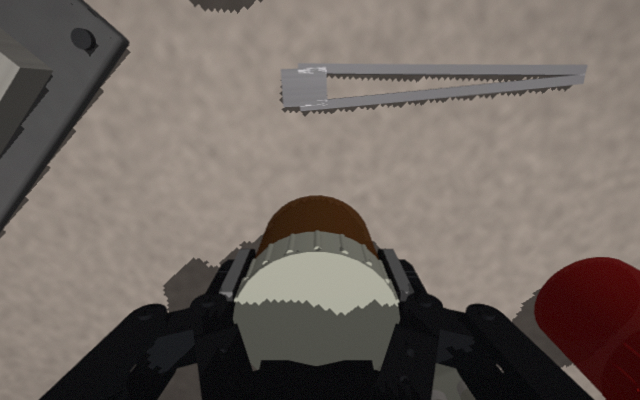

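Jar is gripped (opening 59 mm). Lift and go to the near half of the round tray.

Call:
play_rows --moves '[[[0, 0, 0], [0, 0, -8], 0.55], [[0, 0, 0], [0, 0, -25], 0.55], [[0, 0, 0], [0, 0, -50], 0.55], [[0, 0, 0], [0, 0, -80], 0.55], [[0, 0, 0], [0, 0, -100], 0.55], [[0, 0, 0], [0, 0, -110], 0.55], [[0, 0, 0], [0, 0, -110], 0.55]]'

```text
clock: 19.8
eef_pos: [443.5, -114.0, 124.7]
tcp_rot: [-3.137, 0.003, -2.311]
contact_force: [-0.4, -0.5, -1.1]
opening: 0.689
```

Run:
```python
from h import *
from rig import r
s=r.sense();f=r.grab_frame("wrist");print(s["contact_force"],s["opening"],s["eef_pos"])
cv2.imwrite("pics/w13.png",f["color"][:,:,::-1])
path(499,248,115,3.97,14)
```

```text
[-0.37045883 -0.47967672 -1.12585459] 0.6892425922143507 [ 443.45763474 -113.97723108  124.7163084 ]
[[-0.0, 0.0, 0.0], [-9.1, 6.1, 0.3]],[[-0.0, 0.0, 0.0], [-20.8, 13.8, 0.6]],[[-0.0, 0.0, 0.0], [-37.0, 24.5, 1.0]],[[-0.0, 0.0, 0.0], [-58.8, 39.0, 1.6]],[[-0.1, 0.0, 0.0], [-86.2, 57.2, 2.4]],[[-0.1, 0.0, 0.1], [-118.1, 78.4, 3.3]],[[-0.1, 0.0, 0.1], [-152.5, 101.2, 4.2]],[[-0.1, 0.1, 0.1], [-186.9, 124.1, 5.2]],[[-0.1, 0.1, 0.1], [-218.9, 145.3, 6.1]],[[-0.2, 0.1, 0.1], [-246.3, 163.5, 6.8]],[[-0.2, 0.1, 0.1], [-268.1, 177.9, 7.4]],[[-0.2, 0.1, 0.1], [-284.2, 188.7, 7.9]],[[-0.2, 0.1, 0.1], [-295.9, 196.4, 8.2]],[[-0.2, 0.1, 0.1], [-305.0, 202.5, 8.4]],
```

View pics/w13.png

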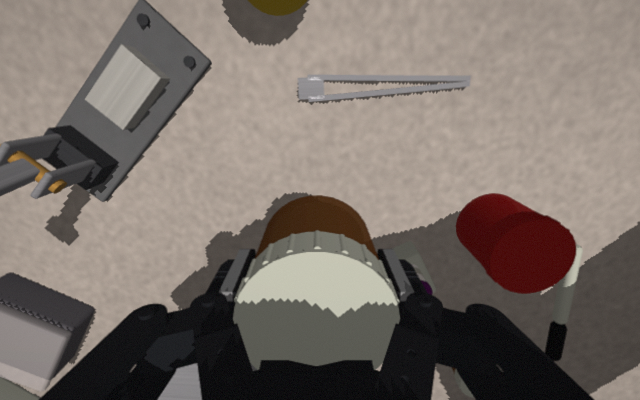

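Call:
play_rows --moves '[[[0, 0, 0], [-9.1, 6.1, 0.3], 0.55], [[0, 0, 0], [-20.8, 13.8, 0.6], 0.55], [[0, 0, 0], [-37, 24.5, 1], 0.55], [[0, 0, 0], [-58.8, 39, 1.6], 0.55], [[0, 0, 0], [-86.2, 57.2, 2.4], 0.55], [[0, 0, 0], [-118.1, 78.4, 3.3], 0.55], [[0, 0, 0], [-152.5, 101.2, 4.2], 0.55], [[0, 0, 0], [-186.9, 124.1, 5.2], 0.55], [[0, 0, 0], [-218.9, 145.3, 6.1], 0.55], [[0, 0, 0], [-246.3, 163.5, 6.8], 0.55], [[-0.2, 0.1, 0.1], [-268.1, 177.9, 7.4], 0.55], [[-0.2, 0.1, 0.1], [-284.2, 188.7, 7.9], 0.55], [[-0.2, 0.1, 0.1], [-295.9, 196.4, 8.2], 0.55], [[-0.2, 0.1, 0.1], [-305, 202.5, 8.4], 0.55], [[-0.2, 0.1, 0.1], [-305, 202.5, 8.4], 0.55], [[-0.2, 0.1, 0.1], [-305, 202.5, 8.4], 0.55]]'

```text
clock: 21.45
eef_pos: [498.5, 247.5, 114.7]
tcp_rot: [3.141, -0.001, -2.312]
contact_force: [-0.2, 0.0, -0.9]
opening: 0.693
```

Run:
```python
from h import *
plan((499,248,16,3.97))
```

```text
now 21.45 [498.5 247.5 114.7] [ 3.141e+00 -1.000e-03 -2.312e+00] open 0.693 q [ 0.46  0.39  1.88 -0.    0.87 -1.94]
[0.0, -0.1, 0.0] [-0.8, -0.1, 98.7]
```

Call:
play_rows --moves '[[[0, 0, 0], [-0.5, 0, 20], 0.55], [[0, 0, 0], [-0.5, 0, 50], 0.55], [[0, 0, 0], [-0.5, 0, 75], 0.55], [[0, 0, 0], [-0.5, 0, 90], 0.55], [[0, 0, 0], [-0.5, 0, 96], 0.55], [[0, 0, 0], [-0.5, 0, 97], 0.55], [[0, 0, 0], [-0.5, 0, 98], 0.55], [[0, 0, 0], [-0.5, 0, 99], 0.55], [[0, 0, 0], [-0.5, 0, 99.5], 0.55], [[0, 0, 0], [-0.5, 0, 99.5], 0.55]]'

```text
clock: 22.45
eef_pos: [499.3, 248.1, 16.1]
tcp_rot: [-3.141, 0.0, -2.312]
contact_force: [-1.4, -0.9, 5.2]
opening: 0.694
```

Contact at the expected height. Release and rise.

Call:
play_rows --moves '[[[0, 0, 0], [0, 0, 0], 0.72], [[0, 0, 0], [0, 0, 0], 0.8], [[0, 0, 0], [0, 0, 0], 0.9], [[0, 0, 0], [0, 0, 0], 0.92], [[0, 0, 0], [0, 0, -15], 0.92], [[0, 0, 0], [0, 0, -45], 0.92], [[0, 0, 0], [0, 0, -85], 0.9], [[0, 0, 0], [0, 0, -130], 0.8], [[0, 0, 0], [0, 0, -145], 0.65], [[0, 0, 0], [0, 0, -145], 0.65]]'

```text
clock: 23.45
eef_pos: [501.0, 249.0, 165.0]
tcp_rot: [-3.139, 0.006, -2.312]
contact_force: [-0.4, -0.7, 0.4]
opening: 0.651
```

Run:
```python
from h import *
from rig import r
s=r.sense();f=r.grab_frame("wrist");print(s["contact_force"],s["opening"],s["eef_pos"])
cv2.imwrite("pics/w14.png",f["color"][:,:,::-1])
path(449.5,112,110,3.97,8)
```

```text
[-0.35053811 -0.65376779  0.41785173] 0.6512661713686221 [501.03430263 248.95299837 165.04381885]
[[-0.0, 0.0, 0.0], [7.8, -3.2, 3.0]],[[-0.0, 0.0, 0.0], [20.8, -8.5, 8.1]],[[-0.0, 0.1, 0.0], [41.5, -16.9, 16.2]],[[-0.0, 0.1, 0.0], [67.4, -27.4, 26.3]],[[-0.1, 0.1, 0.0], [93.4, -38.0, 36.4]],[[-0.1, 0.2, 0.0], [114.0, -46.4, 44.5]],[[-0.1, 0.2, 0.1], [127.1, -51.7, 49.6]],[[-0.1, 0.2, 0.1], [134.9, -54.9, 52.6]],
```

View pics/w14.png

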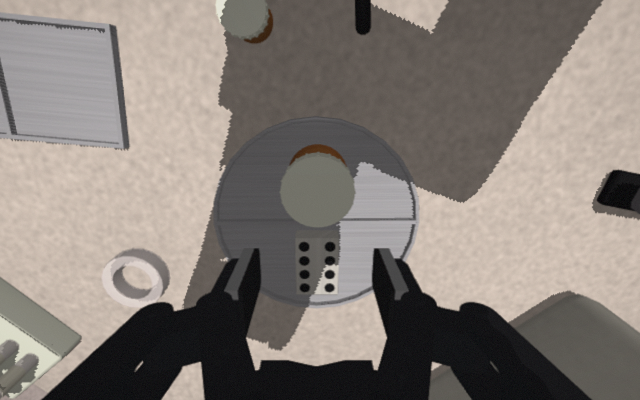

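Call:
play_rows --moves '[[[0, 0, 0], [7.8, -3.2, 0], 0.7], [[0, 0, 0], [20.8, -8.5, 0], 0.7], [[0, 0, 0], [41.5, -16.9, 5], 0.7], [[0, 0, 0], [67.4, -27.4, 15], 0.7], [[0, 0, 0], [93.4, -38, 30], 0.7], [[-0.1, 0.2, 0], [114, -46.4, 40], 0.7], [[-0.1, 0.2, 0], [127.1, -51.7, 44], 0.7], [[-0.1, 0.2, 0], [134.9, -54.9, 45], 0.7], [[-0.1, 0.2, 0], [134.9, -54.9, 45], 0.7], [[-0.1, 0.2, 0], [134.9, -54.9, 45], 0.7]]'

```text
clock: 24.5
eef_pos: [450.2, 112.3, 118.0]
tcp_rot: [-3.141, 0.001, -2.313]
contact_force: [0.8, -0.1, -0.5]
opening: 0.703
```

Run:
```python
from h import *
from rig import r
s=r.sense();f=r.grab_frame("wrist");attach_wrist(f,s);print(s["contact_force"],s["opening"],s["eef_pos"],s["qpos"])
im=f["color"][:,:,::-1].copy()
L=r.silhouettes(f,"small_jar_mid");best=(449.5,112)
for d in L:
    p=unproj(f,d["location"],35)[0];print(d["conf"],d["location"],p)
    if np.hypot(*(p[:2]-[449,112]))<30:
        best,sc=fit(lambda p:cyl(p[0],p[1],18,0,46),[(f,d["mask"])],[449,112],[6,6]);print(best,sc)
for p in proj(f,cyl(449.5,112,18,0,46)): cv2.circle(im,tuple(int(v) for v in p),1,(0,255,0),-1)
cv2.imwrite("pics/w15.png",im)
plan((*best,10,3.97),(449.5,112,10,3.97))
```

```text
[ 0.80929783 -0.0552289  -0.51421996] 0.7026751229848005 [450.17979695 112.25779814 118.01647847] [ 2.40942958e-01  2.58468202e-01  2.07099603e+00  3.77595840e-04
  8.11364729e-01 -2.15914113e+00]
0.79 [316.7, 201.3] [447.79507727 110.52698166  35.        ]
[448.01988077 110.6590929 ] 0.9523809523809523
now 24.6 [450.2 112.6 118. ] [-3.141e+00  1.000e-03 -2.312e+00] open 0.701 q [ 0.24  0.26  2.07  0.    0.81 -2.16]
[-0.0, 0.0, 0.1] [3.0, 0.4, 108.0]
[-0.0, 0.0, 0.1] [1.0, 0.2, 108.0]
```

View pics/w15.png

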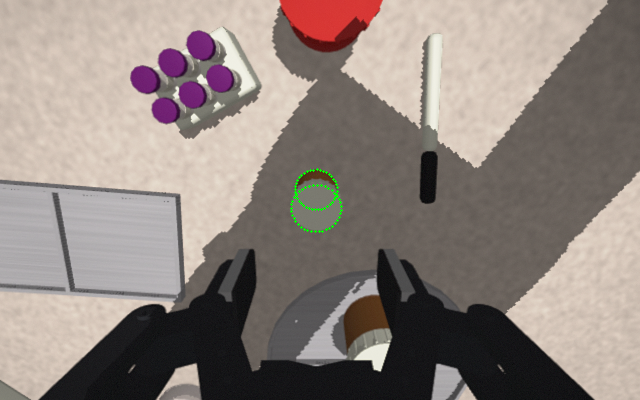

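Call:
play_rows --moves '[[[0, 0, 0], [2.2, 0.3, 25], 0.7], [[0, 0, 0], [2.2, 0.3, 60], 0.7], [[0, 0, 0], [2.2, 0.3, 85], 0.7], [[0, 0, 0], [2.2, 0.3, 100], 0.7], [[0, 0, 0], [2.2, 0.3, 108], 0.7], [[0, 0, 0], [2.2, 0.3, 108], 0.7], [[0, 0, 0], [2.2, 0.3, 108], 0.5], [[0, 0, 0], [2.2, 0.3, 108], 0.3], [[0, 0, 0], [2.2, 0.3, 108], 0.3], [[0, 0, 0], [2.2, 0.3, 108], 0.3], [[0, 0, 0], [2.2, 0.3, 108], 0.3]]' --newtons 40

```text
clock: 25.7
eef_pos: [449.5, 111.5, 11.0]
tcp_rot: [-3.14, 0.003, -2.312]
contact_force: [-0.9, 1.2, 6.6]
opening: 0.408
```

Call:
play_rows --moves '[[[0, 0, 0], [0, 0, -8], 0.3], [[0, 0, 0], [0, 0, -25], 0.3], [[0, 0, 0], [0, 0, -50], 0.3], [[0, 0, 0], [0, 0, -80], 0.3], [[0, 0, 0], [0, 0, -100], 0.3], [[0, 0, 0], [0, 0, -105], 0.3], [[0, 0, 0], [0, 0, -105], 0.3]]'

```text
clock: 26.4
eef_pos: [449.6, 111.5, 116.9]
tcp_rot: [-3.139, 0.004, -2.312]
contact_force: [-1.0, -1.0, -0.1]
opening: 0.41
```

Run:
```python
from h import *
from rig import r
s=r.sense();f=r.grab_frame("wrist");print(s["contact_force"],s["opening"],s["eef_pos"])
cv2.imwrite("pics/w16.png",f["color"][:,:,::-1])
path(680,-40.5,115,3.97,14)
```

```text
[-1.04584059 -0.97398258 -0.0539901 ] 0.41012326872343613 [449.64134695 111.46719391 116.85081111]
[[-0.0, 0.0, 0.0], [-1.3, -8.2, 0.0]],[[-0.0, 0.0, 0.0], [-3.0, -18.6, 0.1]],[[-0.0, 0.0, 0.0], [-5.3, -33.1, 0.2]],[[-0.0, 0.0, 0.0], [-8.5, -52.6, 0.3]],[[-0.0, 0.0, 0.0], [-12.4, -77.1, 0.4]],[[-0.0, 0.1, 0.0], [-17.0, -105.7, 0.6]],[[-0.0, 0.1, 0.0], [-22.0, -136.5, 0.7]],[[-0.1, 0.1, 0.0], [-26.9, -167.3, 0.9]],[[-0.1, 0.1, 0.1], [-31.5, -195.8, 1.1]],[[-0.1, 0.1, 0.1], [-35.5, -220.3, 1.2]],[[-0.1, 0.1, 0.1], [-38.6, -239.8, 1.3]],[[-0.1, 0.2, 0.1], [-41.0, -254.3, 1.4]],[[-0.1, 0.2, 0.1], [-42.6, -264.7, 1.4]],[[-0.1, 0.2, 0.1], [-44.0, -272.9, 1.5]],
```

View pics/w16.png

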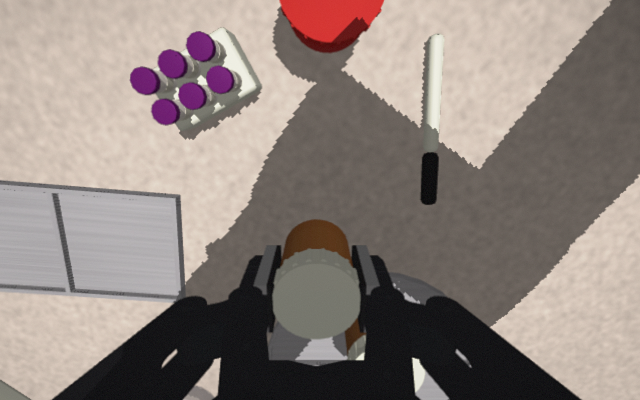

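Call:
play_rows --moves '[[[0, 0, 0], [-1.3, -8.2, 0], 0.3], [[0, 0, 0], [-3, -18.6, 0], 0.3], [[0, 0, 0], [-5.3, -33.1, 0], 0.3], [[0, 0, 0], [-8.5, -52.6, 0], 0.3], [[0, 0, 0], [-12.4, -77.1, 0], 0.3], [[0, 0, 0], [-17, -105.7, 0], 0.3], [[0, 0, 0], [-22, -136.5, 0], 0.3], [[0, 0, 0], [-26.9, -167.3, 0], 0.3], [[0, 0, 0], [-31.5, -195.8, 0], 0.3], [[-0.1, 0.1, 0], [-35.5, -220.3, 0], 0.3], [[-0.1, 0.1, 0], [-38.6, -239.8, 0], 0.3], [[-0.1, 0.2, 0.1], [-41, -254.3, 0], 0.3], [[-0.1, 0.2, 0.1], [-42.6, -264.7, 0], 0.3], [[-0.1, 0.2, 0.1], [-44, -273, 0], 0.3], [[-0.1, 0.2, 0.1], [-44, -273, 0], 0.3], [[-0.1, 0.2, 0.1], [-44, -273, 0], 0.3]]'

```text
clock: 28.05
eef_pos: [679.7, -40.6, 116.2]
tcp_rot: [3.141, -0.001, -2.314]
contact_force: [0.1, 0.5, -0.7]
opening: 0.414
```

Run:
```python
from h import *
from rig import r
s=r.sense();f=r.grab_frame("wrist");attach_wrist(f,s)
im=f["color"][:,:,::-1].copy()
for p in proj(f,box(646,-4,-.82,204,104,0,10)): cv2.circle(im,tuple(int(v) for v in p),2,(0,255,0),-1)
for p in proj(f,box(646,-4,-.82,4,96,3,10)): cv2.circle(im,tuple(int(v) for v in p),2,(0,0,255),-1)
cv2.imwrite("pics/w17.png",im)
plan((680,-40.5,14,3.97))
```

```text
now 28.1 [679.6 -40.3 116.3] [ 3.141e+00 -1.000e-03 -2.314e+00] open 0.414 q [-0.06  0.55  1.59 -0.    1.   -2.46]
[0.0, -0.1, -0.0] [-0.2, -0.5, 102.3]
```

View pics/w17.png

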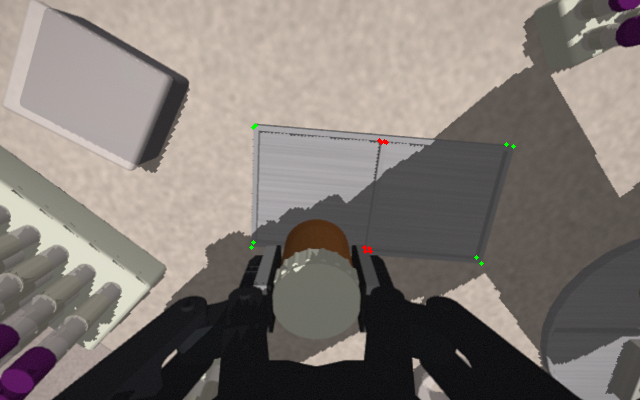

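Call:
play_rows --moves '[[[0, 0, 0], [0, -0.5, 20], 0.3], [[0, 0, 0], [0, -0.5, 50], 0.3], [[0, 0, 0], [0, -0.5, 80], 0.3], [[0, 0, 0], [0, -0.5, 95], 0.3], [[0, 0, 0], [0, -0.5, 99], 0.3], [[0, 0, 0], [0, -0.5, 100], 0.3], [[0, 0, 0], [0, -0.5, 101], 0.3], [[0, 0, 0], [0, -0.5, 102], 0.3], [[0, 0, 0], [0, -0.5, 103], 0.3], [[0, 0, 0], [0, -0.5, 103.3], 0.3], [[0, 0, 0], [0, -0.5, 103.3], 0.3]]'

```text
clock: 29.2
eef_pos: [680.7, -40.7, 15.1]
tcp_rot: [-3.141, 0.0, -2.314]
contact_force: [-3.3, 1.6, 9.3]
opening: 0.409
```

Call:
play_rows --moves '[[[0, 0, 0], [0, 0, 0], 0.45], [[0, 0, 0], [0, 0, 0], 0.52], [[0, 0, 0], [0, 0, 0], 0.58], [[0, 0, 0], [0, 0, 0], 0.6], [[0, 0, 0], [0, 0, -15], 0.6], [[0, 0, 0], [0, 0, -45], 0.6], [[0, 0, 0], [0, 0, -85], 0.6], [[0, 0, 0], [0, 0, -125], 0.65], [[0, 0, 0], [0, 0, -125], 0.7], [[0, 0, 0], [0, 0, -125], 0.7]]'

```text
clock: 30.2
eef_pos: [681.4, -40.7, 142.2]
tcp_rot: [-3.139, 0.002, -2.314]
contact_force: [-0.6, -0.0, -0.5]
opening: 0.699
```

Run:
```python
from h import *
from rig import r
s=r.sense();f=r.grab_frame("wrist");print(s["contact_force"],s["opening"],s["eef_pos"])
cv2.imwrite("pics/w18.png",f["color"][:,:,::-1])
path(450.5,-7.5,140,-.2525+np.pi,10)
```

```text
[-0.5794123  -0.01749568 -0.49649598] 0.6993476185913294 [681.42705348 -40.7242754  142.17863777]
[[-0.0, 0.0, 2.7], [5.7, 8.4, 0.0]],[[-0.0, 0.0, 6.8], [14.3, 20.9, 0.0]],[[-0.0, 0.0, 13.0], [27.4, 40.1, 0.1]],[[-0.0, 0.0, 21.3], [45.1, 66.0, 0.1]],[[-0.0, 0.0, 31.0], [65.5, 95.9, 0.2]],[[-0.0, 0.0, 40.6], [86.0, 125.8, 0.2]],[[-0.0, 0.0, 49.0], [103.6, 151.7, 0.2]],[[-0.0, 0.0, 55.2], [116.7, 170.9, 0.3]],[[-0.0, 0.1, 59.2], [125.3, 183.4, 0.3]],[[-0.0, 0.1, 61.9], [131.0, 191.8, 0.3]],
```

View pics/w18.png

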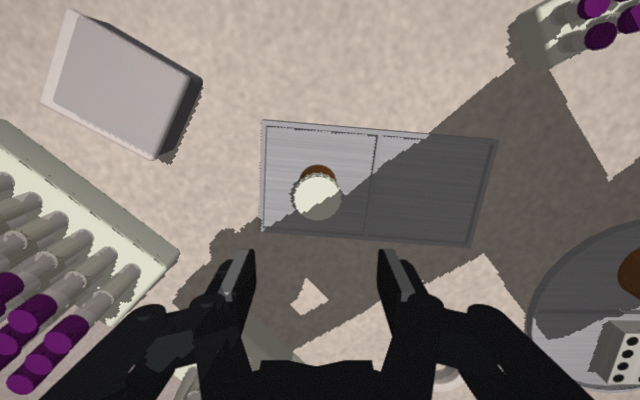

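Call:
play_rows --moves '[[[0, 0, 2.7], [5.7, 8.4, 0], 0.72], [[0, 0, 6.8], [14.3, 20.9, 0], 0.72], [[0, 0, 13], [27.4, 40.1, 0], 0.72], [[0, 0, 21.3], [45.1, 66, 0], 0.72], [[0, 0, 29.5], [65.5, 95.9, 0], 0.72], [[0, 0, 38], [86, 125.8, 0], 0.72], [[0, 0, 46], [103.6, 151.7, 0], 0.72], [[0, 0, 54], [116.7, 170.9, 0], 0.72], [[0, 0, 59.2], [125.3, 183.4, 0], 0.72], [[0, 0.1, 61.9], [131, 191.8, 0], 0.72], [[0, 0.1, 61.9], [131, 191.8, 0], 0.72], [[0, 0.1, 61.9], [131, 191.8, 0], 0.72]]'

```text
clock: 31.45
eef_pos: [450.4, -7.5, 139.8]
tcp_rot: [-3.141, -0.001, 2.891]
contact_force: [-0.4, 0.2, 0.8]
opening: 0.72
```

Run:
```python
from h import *
from rig import r
s=r.sense();f=r.grab_frame("wrist");attach_wrist(f,s);print(s["contact_force"],s["opening"],s["eef_pos"],s["tcp_rot"])
im=f["color"][:,:,::-1].copy()
L=r.silhouettes(f,"tube_block_mid")
mod=lambda p:np.vstack([box(p[0],p[1],p[2],66,44,0,28),box(p[0],p[1],p[2],58,38,28,60)])
for d in L[:2]:
    p=unproj(f,d["location"],30)[0];print(d["conf"],d["location"],p)
for p in proj(f,box(450.5,-7.5,-.2525,66,44,0,28)): cv2.circle(im,tuple(int(v) for v in p),2,(0,255,0),-1)
cv2.imwrite("pics/w19.png",im)
plan((450.5,-7.5,4,-.2525+np.pi))
import pickle;pickle.dump(f,open("w19.pkl","wb"))
```

```text
[-0.39422527  0.24022159  0.79188319] 0.7200252610206566 [450.37481009  -7.46888936 139.75975506] [-3.14052573e+00 -1.33308681e-03  2.89089770e+00]
0.82 [316.7, 193.6] [449.94573071  -7.49316636  30.        ]
now 31.55 [451.   -7.5 140. ] [-3.141e+00 -1.000e-03  2.890e+00] open 0.722 q [-0.02  0.21  2.08 -0.    0.86 -1.34]
[-0.1, -0.0, 0.1] [0.4, 0.0, 136.0]
```

View pics/w19.png

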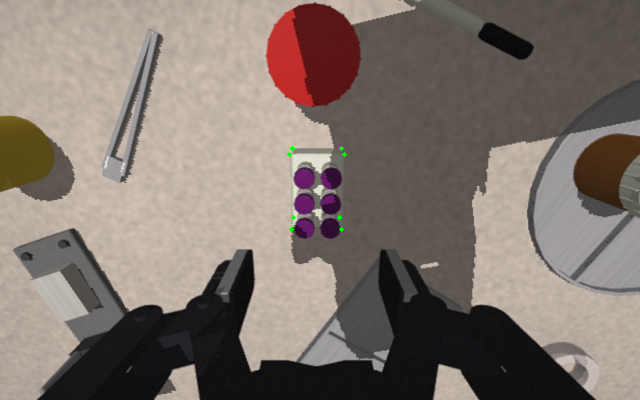

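Call:
play_rows --moves '[[[0, 0, 0], [0.2, 0, 30], 0.72], [[0, 0, 0], [0.2, 0, 70], 0.72], [[0, 0, 0], [0.2, 0, 105], 0.72], [[0, 0, 0], [0.2, 0, 125], 0.72], [[0, 0, 0], [0.2, 0, 133], 0.72], [[0, 0, 0], [0.2, 0, 135.5], 0.72], [[0, 0, 0], [0.2, 0, 135.5], 0.72], [[0, 0, 0], [0.2, 0, 135.5], 0.55], [[0, 0, 0], [0.2, 0, 135.5], 0.4], [[0, 0, 0], [0.2, 0, 135.5], 0.4], [[0, 0, 0], [0.2, 0, 135.5], 0.4], [[0, 0, 0], [0.2, 0, 135.5], 0.4]]' --newtons 50

```text
clock: 32.75
eef_pos: [451.7, -7.6, 5.7]
tcp_rot: [-3.141, 0.002, 2.89]
contact_force: [-1.2, -0.2, 7.3]
opening: 0.507
```

Run:
```python
from h import *
from rig import r
s=r.sense();f=r.grab_frame("wrist");print(s["contact_force"],s["opening"],s["eef_pos"])
cv2.imwrite("pics/w20.png",f["color"][:,:,::-1])
```

```text
[-1.17346828 -0.23174865  7.27932812] 0.5065816737495731 [451.69538857  -7.62534503   5.67071166]
```

View pics/w20.png

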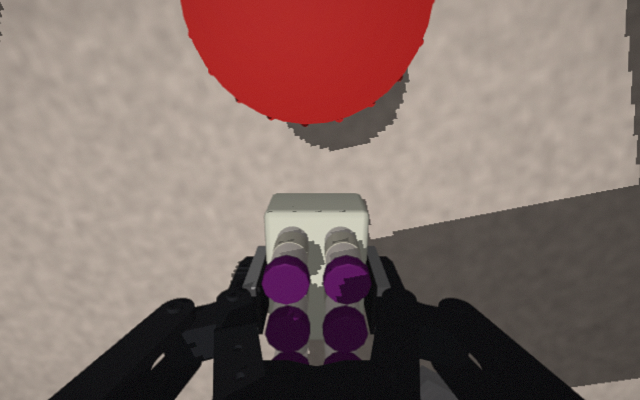

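Gripped at 43 mm. Lift and transfer.

Call:
play_rows --moves '[[[0, 0, 0], [0, 0, -8], 0.4], [[0, 0, 0], [0, 0, -25], 0.4], [[0, 0, 0], [0, 0, -50], 0.4], [[0, 0, 0], [0, 0, -80], 0.4], [[0, 0, 0], [0, 0, -100], 0.4], [[0, 0, 0], [0, 0, -105], 0.4], [[0, 0, 0], [0, 0, -105], 0.4]]'

```text
clock: 33.5
eef_pos: [452.1, -7.5, 111.6]
tcp_rot: [3.141, 0.004, 2.891]
contact_force: [-0.6, -0.7, -1.5]
opening: 0.502
```

Run:
```python
from h import *
from rig import r
s=r.sense();f=r.grab_frame("wrist");print(s["contact_force"],s["opening"],s["eef_pos"])
cv2.imwrite("pics/w21.png",f["color"][:,:,::-1])
path(611.5,33,110,-.82+np.pi,11)
```

```text
[-0.57595604 -0.68884037 -1.46055466] 0.501678701080628 [452.068288    -7.52530655 111.61159519]
[[0.0, 0.0, 1.3], [-5.7, 3.1, 0.0]],[[0.0, 0.0, 3.1], [-13.8, 7.5, 0.1]],[[0.0, 0.0, 5.8], [-25.8, 14.1, 0.2]],[[0.0, 0.0, 9.5], [-42.3, 23.0, 0.3]],[[0.0, 0.1, 13.9], [-62.0, 33.8, 0.4]],[[0.0, 0.1, 18.7], [-83.0, 45.2, 0.6]],[[0.0, 0.1, 23.1], [-102.7, 56.0, 0.7]],[[0.0, 0.1, 26.8], [-119.1, 64.9, 0.8]],[[0.0, 0.1, 29.5], [-131.2, 71.5, 0.9]],[[0.0, 0.1, 31.3], [-139.3, 75.9, 1.0]],[[0.0, 0.1, 32.6], [-145.0, 79.0, 1.0]],
```

View pics/w21.png

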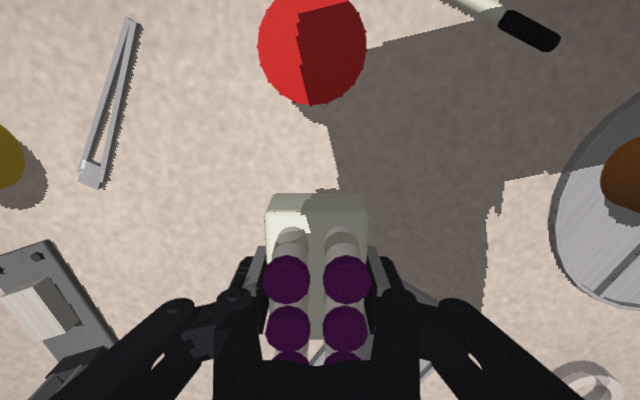

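Call:
play_rows --moves '[[[0, 0, 1.3], [-5.7, 3.1, 0], 0.4], [[0, 0, 3.1], [-13.8, 7.5, 0], 0.4], [[0, 0, 5.8], [-25.8, 14.1, 0], 0.4], [[0, 0, 9.5], [-42.3, 23, 0], 0.4], [[0, 0, 13.9], [-62, 33.8, 0], 0.4], [[0, 0, 18.7], [-83, 45.2, 0], 0.4], [[0, 0, 23.1], [-102.7, 56, 0], 0.4], [[0, 0, 26.8], [-119.1, 64.9, 0], 0.4], [[0, 0.1, 29.5], [-131.2, 71.5, 0], 0.4], [[0, 0.1, 31.3], [-139.3, 75.9, 0], 0.4], [[0, 0.1, 32.6], [-145, 79, 0], 0.4], [[0, 0.1, 32.6], [-145, 79, 0], 0.4], [[0, 0.1, 32.6], [-145, 79, 0], 0.4]]'

```text
clock: 34.85
eef_pos: [610.9, 33.0, 110.2]
tcp_rot: [-3.141, -0.001, 2.322]
contact_force: [-0.7, 0.2, -0.4]
opening: 0.503
```

Run:
```python
from h import *
from rig import r
s=r.sense();f=r.grab_frame("wrist");attach_wrist(f,s)
im=f["color"][:,:,::-1].copy()
for p in proj(f,box(646,-4,-.82,204,104,0,10)): cv2.circle(im,tuple(int(v) for v in p),2,(0,255,0),-1)
for p in proj(f,box(646,-4,-.82,4,96,3,10)): cv2.circle(im,tuple(int(v) for v in p),2,(0,0,255),-1)
cv2.imwrite("pics/w22.png",im)
plan((611.5,33,8.7,-.82+np.pi))
```

```text
now 34.9 [610.8  32.9 110.4] [-3.141e+00 -1.000e-03  2.322e+00] open 0.506 q [ 0.05  0.47  1.76  0.    0.92 -0.7 ]
[-0.0, -0.0, 0.0] [-0.5, 0.6, 101.7]
```

View pics/w22.png

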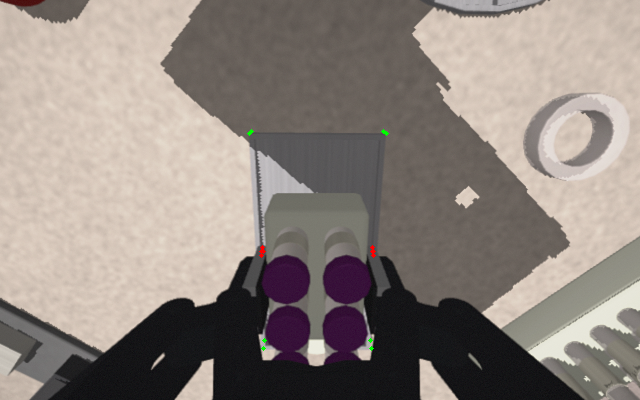

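Call:
play_rows --moves '[[[0, 0, 0], [-0.3, 0.4, 20], 0.4], [[0, 0, 0], [-0.3, 0.4, 50], 0.4], [[0, 0, 0], [-0.3, 0.4, 80], 0.4], [[0, 0, 0], [-0.3, 0.4, 95], 0.4], [[0, 0, 0], [-0.3, 0.4, 99], 0.4], [[0, 0, 0], [-0.3, 0.4, 100], 0.4], [[0, 0, 0], [-0.3, 0.4, 101], 0.4], [[0, 0, 0], [-0.3, 0.4, 102], 0.4], [[0, 0, 0], [-0.3, 0.4, 102.5], 0.4], [[0, 0, 0], [-0.3, 0.4, 102.5], 0.4]]'

```text
clock: 35.9
eef_pos: [612.2, 33.0, 9.7]
tcp_rot: [3.14, 0.001, 2.322]
contact_force: [-1.7, -0.1, 8.2]
opening: 0.499
```

Call:
play_rows --moves '[[[0, 0, 0], [0, 0, 0], 0.55], [[0, 0, 0], [0, 0, 0], 0.62], [[0, 0, 0], [0, 0, 0], 0.68], [[0, 0, 0], [0, 0, 0], 0.7], [[0, 0, 0], [0, 0, -15], 0.7], [[0, 0, 0], [0, 0, -45], 0.7], [[0, 0, 0], [0, 0, -85], 0.7], [[0, 0, 0], [0, 0, -130], 0.7], [[0, 0, 0], [0, 0, -170], 0.7], [[0, 0, 0], [60, -60, -200], 0.7], [[0, 0, 0], [110, -110, -200], 0.7], [[0, 0, 0], [150, -150, -200], 0.7], [[0, 0, 0], [150, -150, -200], 0.7], [[0, 0, 0], [150, -150, -200], 0.7]]'

```text
clock: 37.3
eef_pos: [395.1, 40.1, 209.8]
tcp_rot: [-3.141, -0.0, 2.322]
contact_force: [0.5, -0.4, 1.2]
opening: 0.702
```

Run:
```python
from h import *
from rig import r
s=r.sense();print(s["clock"],s["contact_force"],s["eef_pos"])
F={}
for n in("scene","top","wrist"):
    f=r.grab_frame(n);F[n]=f;cv2.imwrite(f"pics/{n}23.png",f["color"][:,:,::-1])
    if n=="wrist":continue
    ims=f
    for nm,m,z in(("big_jar_mid",lambda p:cyl(p[0],p[1],30,3,65),35),("small_jar_mid",lambda p:cyl(p[0],p[1],18,3,49),25),("tube_block_mid",None,30),("carrier_mid",None,20)):
        for d in r.silhouettes(f,nm)[:4]:
            p=unproj(f,d["location"],z)[0][:2]
            if m: p,sc=fit(m,[(f,d["mask"])],p,[6,6])
            c=np.array([531.5,283.5]);a=.83
            if nm in("small_jar_mid","tube_block_mid"): c=np.array([646,-4]);a=-.82
            q=np.array([[np.cos(a),np.sin(a)],[-np.sin(a),np.cos(a)]])@(p-c)
            print(n,nm,round(d["conf"],2),p.round(1),"tray",q.round(1))
```

```text
37.3 [ 0.46446217 -0.37318642  1.16638966] [395.09627519  40.10502121 209.7886067 ]
scene big_jar_mid 0.89 [497.8 248.3] tray [-48.7   1.1]
scene big_jar_mid 0.87 [ 356.1 -253.8] tray [-514.9 -233.2]
scene big_jar_mid 0.65 [352.7  15.2] tray [-318.7  -49.1]
scene big_jar_mid 0.62 [645.1 -53.1] tray [-171.7 -311. ]
scene small_jar_mid 0.7 [679.6 -37.9] tray [47.7  1.4]
scene tube_block_mid 0.59 [602.4  37.6] tray [-60.2  -3.4]
scene carrier_mid 0.56 [563.6 304.3] tray [37.  -9.6]
top big_jar_mid 0.95 [ 354.1 -251.4] tray [-514.5 -230.1]
top big_jar_mid 0.77 [342.5  18.4] tray [-323.2  -39.4]
top small_jar_mid 0.83 [678.8 -39.9] tray [48.6 -0.5]
top small_jar_mid 0.37 [606.5 293.4] tray [-244.3  174. ]
top tube_block_mid 0.55 [628.   28.5] tray [-36.1   9. ]
top carrier_mid 0.5 [576.  334.4] tray [67.6  1.5]
```

View pics/scene23.png

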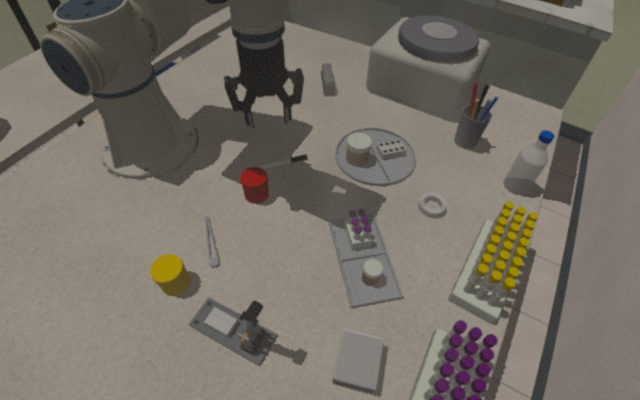

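View pics/top23.png

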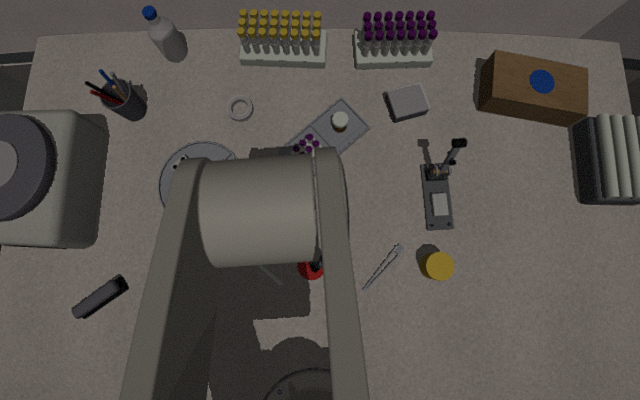

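```bash
python3 - <<'E'
from h import *
from rig import r
f=r.grab_frame("scene");g=r.grab_frame("top")
for n,F,px in(("scene",f,None),("top",g,None)):
    im=F["color"][:,:,::-1].copy()
    im=cv2.resize(im,None,fx=4,fy=4,interpolation=cv2.INTER_CUBIC)
    def dr(P,c):
        for p in proj(F,P): cv2.circle(im,tuple(int(v*4+1.5) for v in p),2,c,-1)
    dr(cyl(498.5,248,30,3,65),(0,255,0));dr(cyl(679.5,-39,18,3,49),(0,255,0))
    dr(box(611.5,33,-.82,66,44,3,31),(0,255,0));dr(box(562.5,317,.83,66,44,3,23),(0,255,0))
    for q,c in((1.65,(0,0,255)),(1.87,(0,255,0)),(2.0,(255,0,0))):
        H=np.array([560,-264.3,62]);dr(H+[-118*np.cos(q)*.9966,-118*np.cos(q)*.083,118*np.sin(q)],c)
    if n=="scene":
        cv2.imwrite("pics/a.png",im[480:1080,1300:1640]);cv2.imwrite("pics/b.png",im[1160:1480,740:1220])
    else: cv2.imwrite("pics/c.png",im[500:940,1000:1900])
E
python3 -c "
import cv2,numpy as np
a=cv2.imread('pics/a.png');b=cv2.imread('pics/b.png')
c=np.zeros((600,820,3),np.uint8);c[:600,:340]=a;c[:320,340:820]=b;cv2.imwrite('pics/ab.png',c[:,:800])"
```

```text
(no output)
```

View pics/ab.png

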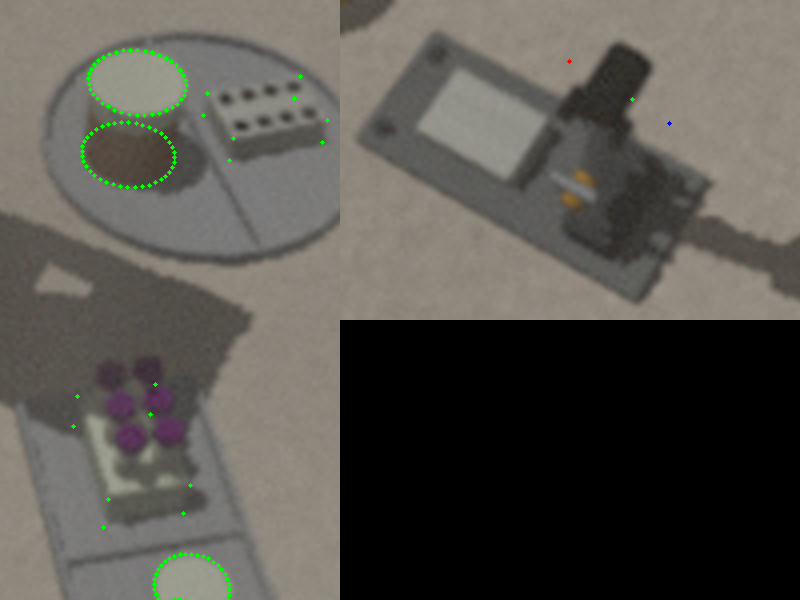

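Run:
```python
import cv2
c=cv2.imread("pics/c.png");cv2.imwrite("pics/c2.png",c[:,100:900])
```

```text
(no output)
```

View pics/c2.png

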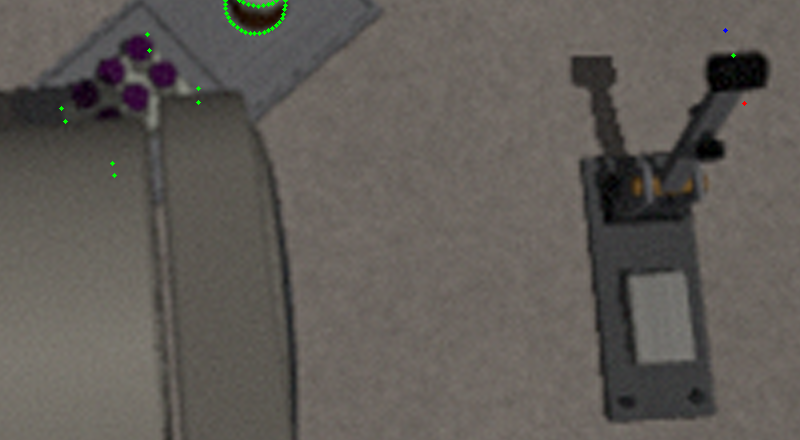

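Call:
play_rows --moves '[[[0, 0, 0], [-40, 40, -20], 0.7], [[0, 0, 0], [-80, 80, -20], 0.7], [[0, 0, 0], [-110, 110, -20], 0.7], [[0, 0, 0], [-110, 110, -20], 0.7], [[0, 0, 0], [-110, 110, -20], 0.7]]'

```text
clock: 38.45
eef_pos: [556.4, 34.8, 228.4]
tcp_rot: [-3.141, -0.0, 2.322]
contact_force: [-0.9, 0.4, 0.1]
opening: 0.698
```

Run:
```python
from h import *
from rig import r
s=r.sense();f=r.grab_frame("wrist");attach_wrist(f,s)
im=f["color"][:,:,::-1].copy()
for p in proj(f,box(611.5,33,-.82,66,44,3,31)): cv2.circle(im,tuple(int(v) for v in p),2,(0,255,0),-1)
cv2.imwrite("pics/w24.png",im)
```

```text
(no output)
```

View pics/w24.png

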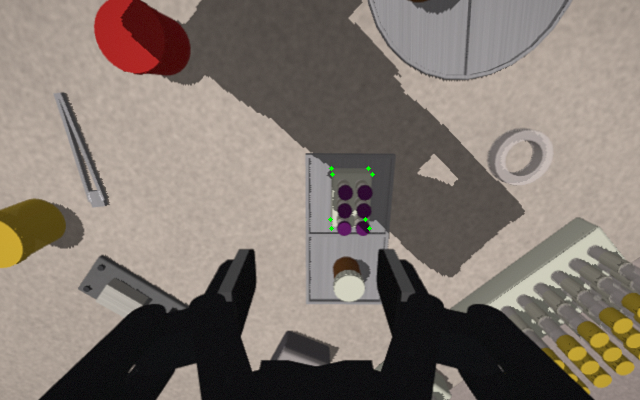

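Run:
```python
from rig import r
s=r.sense();print(s["clock"],s["contact_force"],s["qvel"].round(3));print(r.sign_off())
```

```text
38.5 [-0.38036433  0.48401689 -0.61580418] [ 0.004 -0.03   0.038  0.001  0.002 -0.   ]
the job is handed in; nothing more can be done
None
```

I handed the job in at 38.5 s with both kits made up and the clamp left open; no verdict is reported. I flipped the clamp arm up first, with the carrier still in the jig. I then put the carrier and big jar in the round tray, and the small jar and tube block in the rectangular tray.

**What the last checks showed**
- **Jars:** the fitted silhouettes put the big jar at about -49 mm and the small jar at about +48 mm from their dividers. Both were within 2 mm of mid-tray along the divider.
- **Carrier and tube block:** in the final pictures each stands upright in its own compartment, clear of the divider. The block looks about 2–5 mm nearer its divider than I aimed, which is still within tolerance.
- **Clamp:** judged by eye from the overlays in two views, the arm is at about 1.8 rad, above the 1.65 needed.
- **Robot:** it was clear of everything, with contact force near zero.

**What disagreed or was not checked**
- The rough network centre points for the half-hidden carrier and block differed by 20–30 mm between the two cameras. I relied on the overlay pictures for those two instead.
- In the top view, the arm hid most of the round tray and part of the tube block. The big jar and carrier were checked in the scene view only.
- The carrier, small jar and block touched down within about 1 mm of the height I expected, and the big jar right on it. I took that and the pictures as showing they are flat; I did not measure tilt directly.

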